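# Press a drawer knob's insert home in the locking clamp

## Robot

A 6-joint arm with a two-finger parallel gripper is mounted at the origin on the work surface. World frame = base frame: x ahead of the robot, y to its left, z up, the work surface at z = 0. Lengths are in m, angles in rad, forces in N, time in s.
With the tool pointing down it reaches from about 0.3 to 0.775 m from the base axis. Payload 14.6 kg.
Tool frame: the origin (TCP) lies on the centre line of the jaws, within the pads' length; the fingertips stand 19 mm ahead of it and the grasp point (between the pads) is the TCP; z points along the fingers, y is the direction in which the jaws open and shut (so a half turn about z gives the same grasp; the last joint's range is limited). The gripper opens to 85 mm and grips with 20 to 120 N. Pads are 22 mm wide; open, the fingers measure 114 mm over their backs; the gripper's body (76 mm by 85 mm) begins 54 mm behind the grasp point. The pads swing forward as they close: fully open they stand 13 mm farther back than shut.
Start: joints at [1.267, 0.3, 1.521, -0, 1.321, -0.067], TCP at [0.129, 0.535, 0.25] pointing down, gripper open.
Joint ranges: [-3.03, 3.03], [-0.79, 2.21], [0.23, 2.52], [-1.04, 4.18], [0, 3.07], [-2.55, 2.55]. Speed limits (rad/s): [2.22, 2.22, 2.57, 3.14, 3.14, 3.14].

## Interface

Orientations are given as a unit quaternion [w, x, y, z].
In Python, from cell import sense, camera, calibration, hand_in gives the robot as it stands.
- The arm moves only by the tool arm_command, never from a script. Its argument "rows" is a list of rows, each an object with "dp": the shift along the tool's x, y, z in m, a list of three; "spin": the turn about the tool's z in rad. A call has 1 to 12 rows; each row shifts and turns the pose as measured when the row begins, along the tool's axes as they then stand; what a row does not reach is not made up. A row lasts 1/10 s, in which the tool goes at most 50 mm and 8.59 degrees, less where a joint would pass 70% of its speed; a pose out of reach is approached as far as the arm can. A call with a gripper value outside its range is refused whole. "hand" is the closure, from 0 (fully open) to 1 (shut), set as the call begins (left out, the last holds). The fingers move at their own pace and stop on an object; "grip_force" is the grip in N (left out, the last holds). Time passes only in rows, so rows that do not move let the fingers close. It gives the time, the measured TCP pose, the force and the opening at its end, in the units of the state.
- sense(): the state, without advancing time (a new reading comes with each control period).
- camera(name): name is "side" or "top"; returns (picture, depth): 384x512x3 uint8, red, green, blue; 384x512 float32, m along the optical axis (not along the pixel's ray), 0 where there is no reading.
- calibration(name): a dict with "camera_matrix" (3x3 intrinsics, pixels), "dist_coeffs" ([k1, k2, p1, p2, k3] as OpenCV has them; the pictures are not rectified), "R" (3x3) and "t" (3): a world point X has camera coordinates R X + t. Camera axes: x right, y down, z forward; pixel columns grow to the right and rows downward; lengths in m; the calibration is good to about 2 mm. A picture is of the moment at which its call begins. calibration takes no time and is no camera call.
- hand_in(): hands the job in, once; it reports no verdict.
The state is a dict: "time": time; "joint_positions": joint angles; "dq": joint speeds; "joint_efforts": joint torques, N m; "eef_pos": TCP position; "tool_rot": TCP orientation; "force": force on the tool from outside, world axes, zero at the start; "moment": the same for the moment, N m; "finger_gap": opening from 0.0 (shut) to 1.0 (fully open).
Only numpy, scipy, OpenCV 4.12 (cv2) and the standard library are available. Lean on these libraries where they do the work, as an engineer would, in place of code of your own. Each camera call takes 0.05 s, during which the arm holds its last target.

## Task

The brass insert has crept out of the wooden drawer knob: slide the knob, still standing face down on its board, home into the V stop under the locking clamp until it bears firmly against both faces, with light finger pressure only, then push the clamp's handle down to its stop so that it snaps over centre, squeezes the insert flush and stays locked when you let go; do not lean on the handle once it has snapped. Then lift the release lever to spring the clamp open again, and leave the knob standing free in the V stop with everything let go. Leave the tape dispenser, marker caddy, clothes peg and tin where they are.

Things in the scene. Friction and masses are not known exactly. Their poses are not given: they have to be found in the camera images.
- clamp_board: Plywood board 130 x 320 x 18 mm, fixed to the benchtop; a steel locking hold-down clamp (locking-pliers linkage) is bolted on it, in the vertical plane x = 0. Origin: centre of the board's underside; x across, y along it to the clamp's jaw end, z up. V stop and bumper near y = +85 mm; handles run back to -y. Fixed lower handle and its screw knob: 18 mm wide, top z = 55 mm, end y = -105 mm.
- knob: Wooden drawer knob, about 65 g, standing face down on the board between the V stop and the board's +y end. Face disc 34 mm across and 9 mm high at the bottom, neck 20 mm across above it up to 24 mm, brass insert with a 16 mm flange (2.5 mm thick) in the neck's upper end. Origin: centre of its underside; z up its axis.
- knob_mid (a point): Centre of the knob, on its axis half-way up (12 mm). V stop (not measured): 10 mm high hardwood block on the board, its 90 degree notch opening to +y. It is set by hand in slots: the knob's centre, when home with its rim on both faces, lies at board x = 0, y = 80 to 90 mm, differing each time. The stop ends 2 mm behind (-y) that centre. The knob slides easily, under 1 N.
- insert (a joint): How far the insert stands out of the knob's neck, m: 0 = flush, 0.003 to 0.005 at the start. It moves under about 20 N along the knob's axis.
- handle_grip (a point): Press spot on top of the clamp's upper handle, a 20 mm wide channel that ends 20 mm behind (-y). Open, 138 mm above the board's underside; closing moves it about 43 mm down and 11 mm to -y (to board y = -87 mm), to a rigid stop. The push is about 4 N, then up to 20 N as the insert is met (varies), and falls to nothing at centre, 6 mm above the stop, where it snaps down by itself.
- lever_bar (a point): Middle of the round cross-bar, 10 mm thick and 16 mm long (along board x), at the tail of the release lever; 16 mm past the upper handle's end, on an 8 mm wide shank, and it moves with the handle. Locked: 80 mm above the board's underside at y = -123 mm; open: about 139 mm up. Lifting it 12 to 20 mm when locked, with up to 5 N, pushes the linkage back through centre and the handle springs up.
- release_lever (a joint): Angle of the release lever in the handle, rad: 0 = at rest, grows as its bar is lifted (1 mm at the bar is 0.016); trips the lock at 0.1 to 0.2, 0.45 at most. Springs back to 0.
- handle: The clamp's moving upper handle, carrying the release lever. Origin: its hinge at the jaw, when locked 77 mm above the board's underside at y = +23 mm; axes as the board's when locked.
- bumper (a point): Centre of the underside of the jaw's rubber bumper, 17 mm across, at board x = 0, y = 85 mm. Open: about 57 mm above the board's underside (over 5 mm clear of the insert); closed on the flush insert 44 mm. The jaw's nose above it is 14 mm wide, its top at most 85 mm above the board's underside, and reaches 9 mm past the bumper's centre to +y.
- tape_dispenser: Bystander: black weighted tape dispenser 150 x 60 x 90 mm. Origin: centre of its underside.
- marker_caddy: Bystander: yellow plastic caddy 85 x 85 x 95 mm with markers to 145 mm high. Origin: centre of its underside.
- clothes_peg: Bystander: wooden clothes peg 72 x 9 x 13 mm. Origin: centre of its underside.
- round_tin: Bystander: round stainless tin, 91 mm across, lid knob top at 93 mm. Origin: centre of its underside.
Not all that is in view belongs to the job. Of the things like the knob, leave any that is orange; of the rest the smaller one is meant.

How it is judged:
On the way, in this order (a step that is already met when the one before it is completed fails the run):
1. the knob, upright, is fully home in the V stop (within 1.5 mm) and bears on it firmly (with over 5 N on its faces) (horizontal distance between knob_mid and vee_stop_c2 below 0.0275 m and angle between knob's own z axis and vertical below 0.1 rad and contact force between knob and vee_stop above 5 N).
2. the handle is down at its stop (within 2 mm) and stays locked with nothing touching it, the knob in place and the insert flush (within 1 mm) (z of handle_grip in the frame of clamp_board below 0.0975 m and contact force between the fingers and handle below 0.3 N and horizontal distance between knob_mid and vee_stop_c2 below 0.0275 m and value of joint insert below 0.001 m), for 0.3 s.
3. the release lever is lifted (by 0.09 rad) (value of joint release_lever above 0.09 rad).
At the end, for the whole second after the job is handed in: The clamp is sprung open again (handle spot over 128 mm and bumper over 53 mm above the board's underside) and still; the knob stands upright, free and still, in the V stop (within 1.5 mm) with its insert flush (within 1 mm); nothing is held (horizontal distance between knob_mid and vee_stop_c2 below 0.0275 m and angle between knob's own z axis and vertical below 0.1 rad and value of joint insert below 0.001 m and z of handle_grip in the frame of clamp_board above 0.128 m and z of bumper in the frame of clamp_board above 0.053 m and linear speed of knob below 0.01 m/s and linear speed of handle below 0.02 m/s); the robot touches nothing.
It fails at once if the knob is forced against the V stop with more than 20 N on its faces (contact force between knob and vee_stop above 20 N).
It fails at once if the handle is pushed with more than 32 N (contact force between the fingers and handle_c0 above 32 N or contact force between the fingers and handle_c1 above 32 N or contact force between the fingers and handle_c2 above 32 N).
It fails at once if the tape dispenser, marker caddy, clothes peg or tin is moved more than 15 mm (distance of any of tape_dispenser, marker_caddy, clothes_peg, round_tin from where it was at the start of the episode above 0.015 m).
It also fails if it takes over 58 s, if anything falls off the work surface, if the arm or the gripper's body presses on something with over 40 N, if the wrist force passes 120 N, or if a joint passes its speed limit or range.

## Working session

There is one attempt and no reset: what is moved stays moved. The work goes in short steps, Python scripts to look and compute and a tool call to move; the robot and the scene stay as the last step left them, time stands still between calls to the robot, and variables do not carry over. Pictures are saved under pics/ and viewed, and the job is handed in when it is done.

Besides the shell and the picture viewer there is one more tool, called after "Call:" as a command line: name --argument value ..., lists and objects as JSON in quotes. arm_command: Moves the arm, as the interface text tells. Its arguments: {"type":"object","properties":{"rows":{"type":"array"},"hand":{"type":"number"},"grip_force":{"type":"number"}},"required":["rows"]}

```bash
ls; mkdir -p pics; python3 - <<'E'
from cell import sense,camera,calibration
import cv2,numpy as np
print(sense())
for n in('side','top'):
    p,d=camera(n); np.savez(f'pics/{n}0.npz',p=p,d=d)
    cv2.imwrite(f'pics/{n}0.png',cv2.resize(p[:,:,::-1],(800,600)))
    print(calibration(n))
E
```

```text
pics
{'time': 0.0, 'joint_positions': array([ 1.26735462e+00,  3.00480455e-01,  1.52159228e+00,  1.89689903e-05,
        1.32071582e+00, -6.66180526e-02]), 'dq': array([ 0.00089361,  0.00103584,  0.00041399, -0.00154528, -0.00100904,
        0.00061409]), 'joint_efforts': array([ 8.57355053e-05, -5.43502200e+01, -3.61797523e+01, -9.35477215e-05,
        3.95234019e-03,  9.20583170e-05]), 'eef_pos': array([0.12898189, 0.5344374 , 0.24971144]), 'tool_rot': array([-1.19039671e-04,  1.18137620e-01,  9.92997052e-01, -5.86053399e-04]), 'force': array([-0.47425692, -0.94411367,  0.42316071]), 'moment': array([ 0.03768287, -0.05926425,  0.00110731]), 'finger_gap': 1.0026142648535374}
{'camera_matrix': array([[377.64618131,   0.        , 254.43820052],
       [  0.        , 377.64618131, 191.96595588],
       [  0.        ,   0.        ,   1.        ]]), 'dist_coeffs': array([-0.07712932,  0.        ,  0.        ,  0.        ,  0.        ]), 'R': array([[-0.73345578, -0.67971439, -0.0055647 ],
       [-0.41086718,  0.4498443 , -0.79298693],
       [ 0.54150787, -0.5793345 , -0.60921323]]), 't': array([0.45143108, 0.37026154, 0.56089911])}
{'camera_matrix': array([[413.15245894,   0.        , 253.14927482],
       [  0.        , 413.15245894, 188.28227548],
       [  0.        ,   0.        ,   1.        ]]), 'dist_coeffs': array([-0.0433649,  0.       ,  0.       ,  0.       ,  0.       ]), 'R': array([[-0.02300988, -0.99971816, -0.0058432 ],
       [-0.99142376,  0.02357029, -0.12854326],
       [ 0.12864475,  0.00283532, -0.99168669]]), 't': array([-0.02587186,  0.62823775,  1.01447471])}
```

View pics/side0.png

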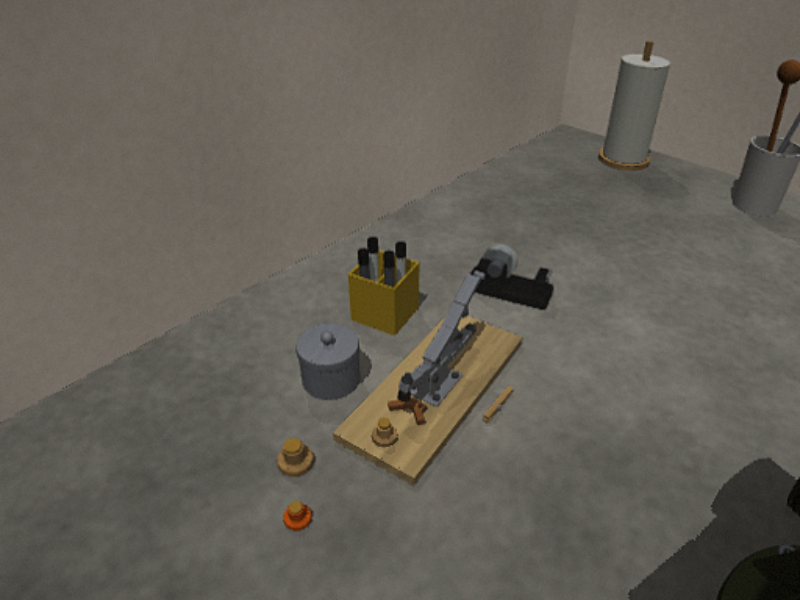

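View pics/top0.png

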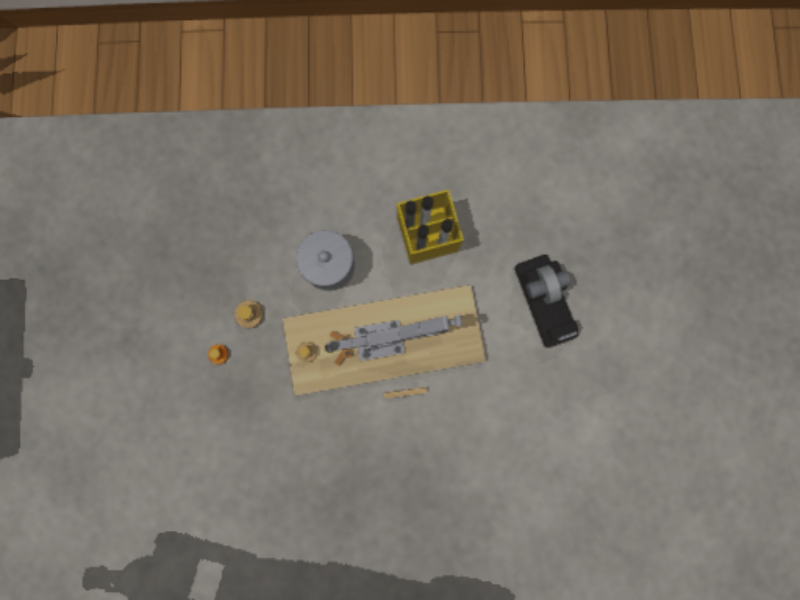

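The knob candidates in the 800x600 top view are an orange one at (218,354), a larger wooden one off the board at (248,314), and a small wooden one on the board at (305,352). The one on the board fits: it's not orange, it's the smaller of the other two, and it stands between the V stop and the board's +y end. The clamp's jaw points left, towards world +y. Next I'll confirm with a crop and measure.

```bash
cat > h.py <<'E'
import numpy as np,cv2
from cell import calibration
def ray(n,uv):
    c=calibration(n);K=c['camera_matrix'];R=c['R'];t=c['t']
    q=cv2.undistortPoints(np.array(uv,float).reshape(-1,1,2),K,c['dist_coeffs']).reshape(-1,2)
    d=np.c_[q,np.ones(len(q))]@R
    return -R.T@t,d
def plane(n,uv,z):
    o,d=ray(n,uv); s=(z-o[2])/d[:,2]; return o+d*s[:,None]
def proj(n,X):
    c=calibration(n)
    r,_=cv2.Rodrigues(c['R']); return cv2.projectPoints(np.array(X,float).reshape(-1,1,3),r,c['t'],c['camera_matrix'],c['dist_coeffs'])[0].reshape(-1,2)
def two(u1,u2):
    o1,d1=ray('side',[u1]);o2,d2=ray('top',[u2]);d1=d1[0]/np.linalg.norm(d1);d2=d2[0]/np.linalg.norm(d2)
    s=np.linalg.lstsq(np.c_[d1,-d2],o2-o1,rcond=None)[0]
    a=o1+s[0]*d1;b=o2+s[1]*d2; return (a+b)/2,np.linalg.norm(a-b)
E
python3 - <<'E'
import numpy as np,cv2
from h import *
p=np.load('pics/top0.npz')['p'];d=np.load('pics/top0.npz')['d']
hsv=cv2.cvtColor(p,cv2.COLOR_RGB2HSV)
m=((hsv[...,0]>8)&(hsv[...,0]<30)&(hsv[...,1]>70)&(hsv[...,2]>60)).astype(np.uint8)
m[:100]=0
n,l,st,ce=cv2.connectedComponentsWithStats(m)
for i in range(1,n):
    if st[i,4]>20: print(i,st[i],ce[i])
i=max((i for i in range(1,n)),key=lambda i:st[i,4]); b=(l==i).astype(np.uint8)
cn=max(cv2.findContours(b,cv2.RETR_EXTERNAL,cv2.CHAIN_APPROX_NONE)[0],key=cv2.contourArea)
W=plane('top',cn.reshape(-1,2),0.018)
r=cv2.minAreaRect((W[:,:2]*1000).astype(np.float32)); print(r)
print(cv2.boxPoints(r))
s=np.load('pics/side0.npz')['p']
cv2.imwrite('pics/c1.png',cv2.resize(s[180:310,200:360,::-1],(800,650))[:600])
cv2.imwrite('pics/c2.png',cv2.resize(p[170:260,170:320,::-1],(800,480),interpolation=cv2.INTER_CUBIC))
E
```

```text
1 [ 254  121   43   48 1126] [275.38277087 145.46980462]
2 [ 182  183  129   70 4843] [243.82448895 217.93929383]
3 [150 192  18  18 254] [158.73228346 200.54724409]
4 [133 220  14  14 143] [139.1958042  226.34265734]
5 [246 248  27   7  93] [258.88172043 251.01075269]
((555.8035888671875, -18.306686401367188), (127.92633819580078, 318.0504150390625), 8.844752311706543)
[[ 468.1497   128.99266]
 [ 517.05237 -185.27568]
 [ 643.4575  -165.60603]
 [ 594.5548   148.66231]]
```

View pics/c1.png

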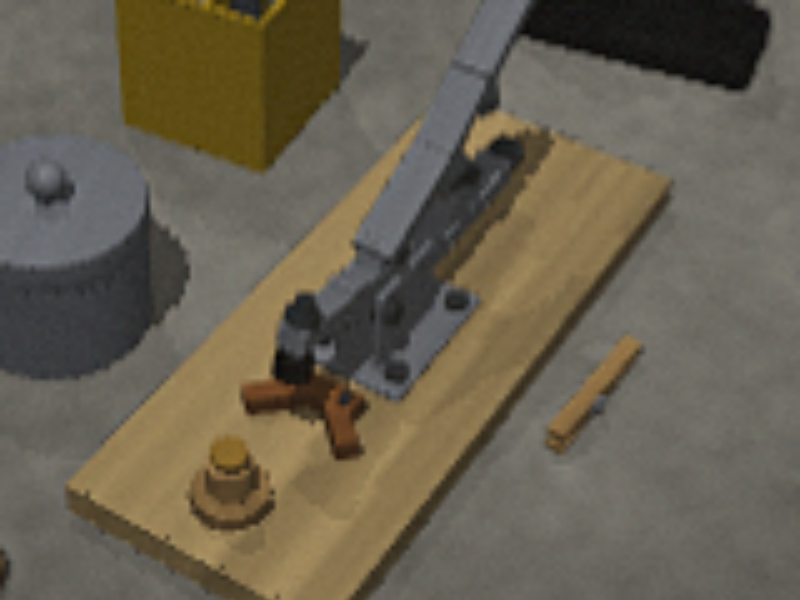

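View pics/c2.png

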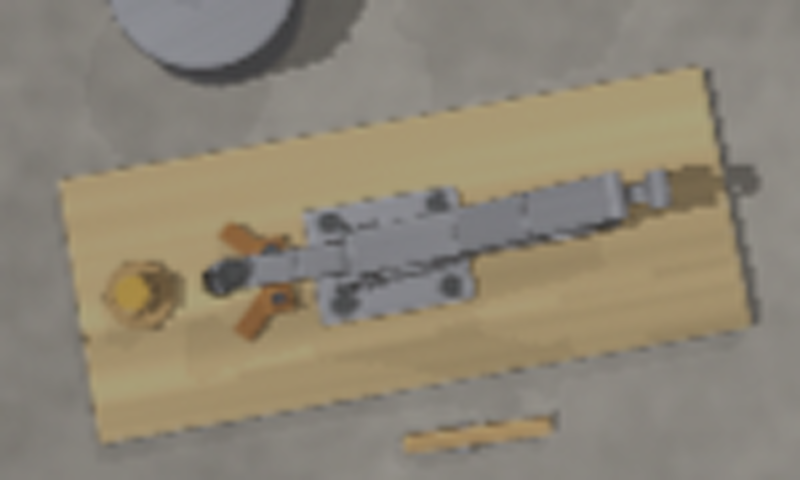

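The crop confirms it: a small wooden knob with a brass insert stands on the board ahead of the orange-brown V stop. Now I'll measure the knob in the board frame.

```bash
cat >> h.py <<'E'
C=np.array([.5558,-.0183]);A=0.1543
bx=np.array([np.cos(A),np.sin(A)]);by=np.array([-np.sin(A),np.cos(A)])
def tob(W): W=np.atleast_2d(W); q=W[:,:2]-C; return np.c_[q@bx,q@by,W[:,2]]*1000
def fromb(B): B=np.atleast_2d(np.array(B,float))/1000; return np.c_[C+B[:,:1]*bx+B[:,1:2]*by,B[:,2]]
E
python3 - <<'E'
from h import *
T=np.load('pics/top0.npz')['p'];S=np.load('pics/side0.npz')['p']
def roi(p,c,r):
    m=np.zeros(p.shape[:2],bool); m[c[1]-r:c[1]+r+1,c[0]-r:c[0]+r+1]=1; return m
def brass(p,c,r):
    h=cv2.cvtColor(p,cv2.COLOR_RGB2HSV); m=roi(p,c,r)&(h[...,1]>185)&(h[...,0]>13)&(h[...,0]<26)
    y,x=np.nonzero(m); print(len(x)); return np.array([x.mean(),y.mean()])
h=cv2.cvtColor(T,cv2.COLOR_RGB2HSV); print(h[225,186:204]); 
h=cv2.cvtColor(S,cv2.COLOR_RGB2HSV); print(h[266:285,246])
a=brass(T,(195,225),8);b=brass(S,(246,273),9);print(a,b)
P,e=two(b,a);print(tob(P),e)
print('top ray z=47',tob(plane('top',[a],.047)),tob(plane('side',[b],.047)))
cv2.imwrite('pics/k.png',np.hstack([cv2.resize(T[212:238,182:208,::-1],(400,400),interpolation=0),cv2.resize(S[255:290,230:265,::-1],(400,400),interpolation=0)]))
# grid overlay: board-frame check points
im=T[:,:,::-1].copy()
im=cv2.resize(im[165:265,170:325],None,fx=5,fy=5,interpolation=2)
def dot(B,c):
    for q in proj('top',fromb(B)): cv2.circle(im,tuple(int(v) for v in ((q-[170,165]+.5)*5)),3,c,-1)
dot([[65,160,18],[-65,160,18],[65,-160,18],[-65,-160,18],[0,160,18],[0,-160,18]],(0,0,255))
dot([[0,-76,138],[0,-109,139]],(0,255,0)); dot([[0,85,57]],(255,0,0)); dot([[0,80,28],[0,90,28]],(255,0,255))
cv2.imwrite('pics/o.png',im)
E
```

```text
[[ 20  84 169]
 [ 20  83 169]
 [ 20  85 162]
 [ 19  95 139]
 [ 18 110 151]
 [ 20 125 155]
 [ 21 149 166]
 [ 21 150 168]
 [ 21 150 168]
 [ 21 150 168]
 [ 21 151 167]
 [ 21 145 153]
 [ 19 119 120]
 [ 18 111  99]
 [ 18 111 106]
 [ 17 111 108]
 [ 18 101 111]
 [ 20  92 122]]
[[ 20 100 150]
 [ 19 145 144]
 [ 21 173 133]
 [ 19 173 136]
 [ 20 171 134]
 [ 20 168 138]
 [ 19 170 147]
 [ 20 174  98]
 [ 20 127  58]
 [ 17 128 134]
 [ 18 125  86]
 [ 15 133  86]
 [ 17 123  87]
 [ 19 129  83]
 [ 18 126  97]
 [ 18 138 124]
 [ 16 135 125]
 [ 18 124 123]
 [ 16 132  77]]
0
1
[nan nan] [242. 270.]
 ** On entry to DLASCL parameter number  4 had an illegal value
 ** On entry to DLASCL parameter number  4 had an illegal value
 ** On entry to DLASCL parameter number  4 had an illegal value
 ** On entry to DLASCL parameter number  4 had an illegal value
 ** On entry to DLASCL parameter number  5 had an illegal value
 ** On entry to DLASCL parameter number  4 had an illegal value<stdin>:7: RuntimeWarning: Mean of empty slice.
  ret = ret.dtype.type(ret / rcount)
Traceback (most recent call last):
  File "h.py", line 15, in two
    s=np.linalg.lstsq(np.c_[d1,-d2],o2-o1,rcond=None)[0]
      ~~~~~~~~~~~~~~~^^^^^^^^^^^^^^^^^^^^^^^^^^^^^^^^
numpy.linalg.LinAlgError: SVD did not converge in Linear Least Squares
```

```bash
python3 - <<'E'
from h import *
T=np.load('pics/top0.npz')['p'];S=np.load('pics/side0.npz')['p']
def brass(p,c,r,s):
    h=cv2.cvtColor(p,cv2.COLOR_RGB2HSV); m=np.zeros(p.shape[:2],bool); m[c[1]-r:c[1]+r+1,c[0]-r:c[0]+r+1]=1
    m&=(h[...,1]>s)&(h[...,0]>17)&(h[...,0]<26)
    y,x=np.nonzero(m); print(len(x)); return np.array([x.mean(),y.mean()])
a=brass(T,(195,225),8,135);b=brass(S,(246,270),9,155);print(a,b)
P,e=two(b,a);print(tob(P),e)
print('z=47',tob(plane('top',[a],.047)),tob(plane('side',[b],.047)))
cv2.imwrite('pics/k.png',np.hstack([cv2.resize(T[212:238,182:208,::-1],(400,400),interpolation=0),cv2.resize(S[255:290,230:265,::-1],(400,400),interpolation=0)]))
im=T[:,:,::-1].copy()
im=cv2.resize(im[165:265,170:325],None,fx=5,fy=5,interpolation=2)
def dot(B,c):
    for q in proj('top',fromb(B)): cv2.circle(im,tuple(int(v) for v in ((q-[170,165]+.5)*5)),3,c,-1)
dot([[65,160,18],[-65,160,18],[65,-160,18],[-65,-160,18],[0,160,18],[0,-160,18]],(0,0,255))
dot([[0,-76,138],[0,-109,139]],(0,255,0)); dot([[0,85,57]],(255,0,0)); dot([[0,80,28],[0,90,28]],(255,0,255))
cv2.imwrite('pics/o.png',im)
S2=S[:,:,::-1].copy()
S2=cv2.resize(S2[160:310,205:345],None,fx=4,fy=4,interpolation=2);im=S2
for B,c in (([[65,160,18],[-65,160,18],[65,-160,18],[-65,-160,18]],(0,0,255)),([[0,-76,138],[0,-109,139]],(0,255,0)),([[0,85,57]],(255,0,0)),([[0,80,28],[0,90,28]],(255,0,255))):
    for q in proj('side',fromb(B)): cv2.circle(im,tuple(int(v) for v in ((q-[205,160]+.5)*4)),3,c,-1)
cv2.imwrite('pics/o2.png',im)
E
```

```text
32
40
[194.5 224.5] [245.4  270.25]
[[  2.47768315 128.17171945  50.43699175]] 0.0009416453061805956
z=47 [[  2.29143434 128.41783615  47.        ]] [[  4.67725022 125.96887058  47.        ]]
```

View pics/o.png

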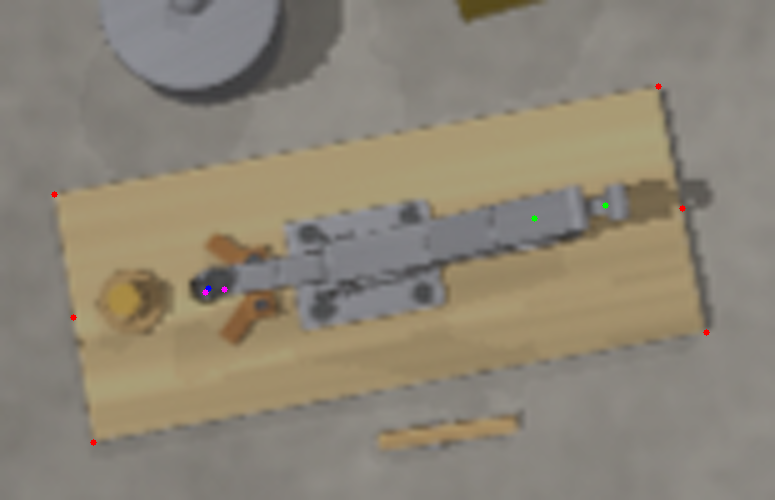

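View pics/o2.png

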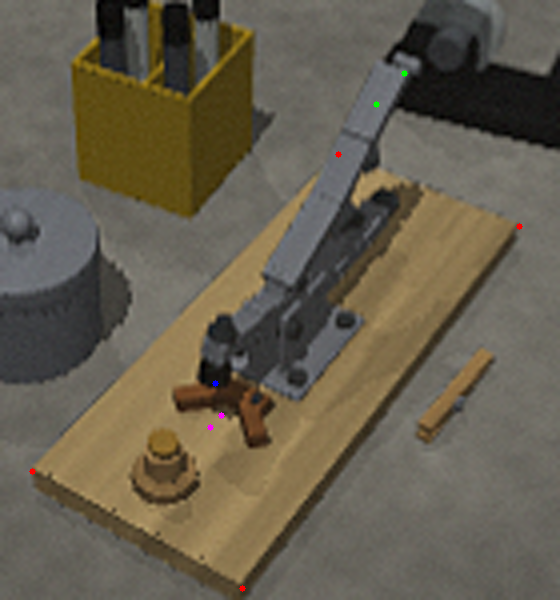

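View pics/k.png

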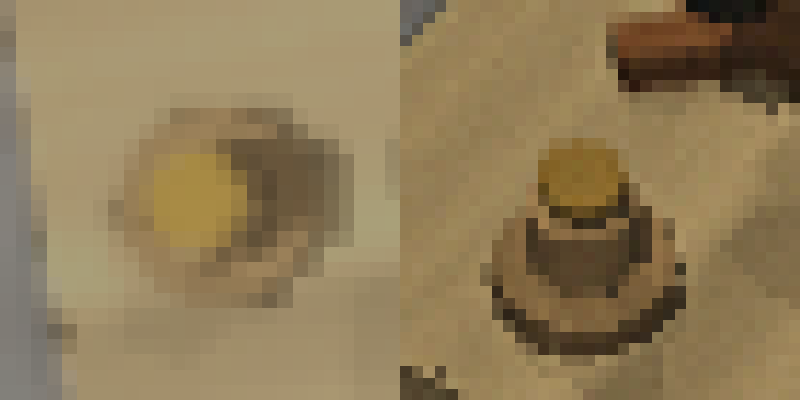

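The knob sits at about board (2.3, 127) mm and V home is at x=0. Plan: align the jaws with board x, squeeze the disc lightly at x=0 to centre it, then push it into the V with the fingers shut. First, travel there.

Call:
arm_command --rows '[{"dp": [-0.041,-0.027,0],"spin": 0},{"dp": [-0.041,-0.027,0],"spin": 0},{"dp": [-0.041,-0.027,0],"spin": 0},{"dp": [-0.041,-0.027,0],"spin": 0},{"dp": [-0.041,-0.027,0],"spin": 0},{"dp": [-0.041,-0.027,0],"spin": 0},{"dp": [-0.041,-0.027,0],"spin": 0},{"dp": [-0.041,-0.027,0],"spin": 0},{"dp": [-0.041,-0.027,0],"spin": 0},{"dp": [-0.041,-0.027,0],"spin": 0},{"dp": [-0.041,-0.027,0],"spin": 0},{"dp": [0,0,0],"spin": 0}]' --hand 0.3 --grip_force 20

```text
time: 1.3
eef_pos: [0.5041, 0.1291, 0.2469]
tool_rot: [-0.001, 0.116, 0.993, -0.002]
force: [-0.5, 1.7, -0.2]
finger_gap: 0.703
```

Call:
arm_command --rows '[{"dp": [0,0,0],"spin": 0.15},{"dp": [0,0,0],"spin": 0.15},{"dp": [0,0,0],"spin": 0.15},{"dp": [0,0,0],"spin": 0.15},{"dp": [0,0,0],"spin": 0.15},{"dp": [0,0,0],"spin": 0.15},{"dp": [0,0,0],"spin": 0.15},{"dp": [0,0,0],"spin": 0.15},{"dp": [0,0,0],"spin": 0}]'

```text
time: 2.2
eef_pos: [0.5022, 0.1293, 0.2437]
tool_rot: [-0.002, 0.658, 0.753, -0.005]
force: [-0.1, 0.4, -0.4]
finger_gap: 0.701
```

```bash
cat >> h.py <<'E'
def st():
    from cell import sense
    from scipy.spatial.transform import Rotation as Ro
    s=sense();w,x,y,z=s['tool_rot'];R=Ro.from_quat([x,y,z,w]).as_matrix()
    return s,R
def info(B=None):
    s,R=st(); p=s['eef_pos']
    print('t',round(s['time'],2),'tcp board',tob(p).round(1),'tip z',round(p[2]*1000-19,1),'gap',round(s['finger_gap'],3),'F board',np.round([s['force'][:2]@bx,s['force'][:2]@by,s['force'][2]],1))
    ya=np.arctan2(R[1,1],R[0,1]); e=(ya-A+np.pi/2)%np.pi-np.pi/2
    print('spin to align tool y with board x:',round(e,4),'tool y.board x sign',R[:2,1]@bx, 'zaxis',R[:,2].round(3))
    if B is not None:
        print('dp to target',(R.T@(fromb(B)[0]-p)).round(4))
E
python3 -c "
from h import *
info([0,127,200]);print(st()[0]['joint_positions'])"
```

```text
t 2.2 tcp board [[-30.2 154.1 243.7]] tip z 224.7 gap 0.701 F board [ 0.   0.4 -0.4]
spin to align tool y with board x: -0.0197 tool y.board x sign 0.9997459386342148 zaxis [-0.01  -0.005 -1.   ]
dp to target [-0.0263  0.0312  0.0434]
[ 0.18273085  0.24130369  1.61107619 -0.00320185  1.30030789  0.04899773]
```

Call:
arm_command --rows '[{"dp": [-0.013,0.016,0.03],"spin": -0.02},{"dp": [-0.013,0.016,0.03],"spin": 0},{"dp": [0,0,0.04],"spin": 0},{"dp": [0,0,0.03],"spin": 0},{"dp": [0,0,0.02],"spin": 0},{"dp": [0,0,0],"spin": 0}]'

```text
time: 2.8
eef_pos: [0.5369, 0.1083, 0.0886]
tool_rot: [-0.002, 0.638, 0.77, -0.005]
force: [-0.2, 0.2, 0.2]
finger_gap: 0.703
```

```bash
python3 -c "
from h import *
info([0,127,42])
from cell import camera
p,d=camera('side');cv2.imwrite('pics/s1.png',cv2.resize(p[150:310,180:380,::-1],(750,600)))"
```

```text
t 2.8 tcp board [[  0.8 128.   88.6]] tip z 69.6 gap 0.703 F board [-0.2  0.2  0.2]
spin to align tool y with board x: 0.0317 tool y.board x sign 0.999454201361428 zaxis [-0.009 -0.004 -1.   ]
dp to target [-0.0008 -0.0004  0.0466]
```

View pics/s1.png

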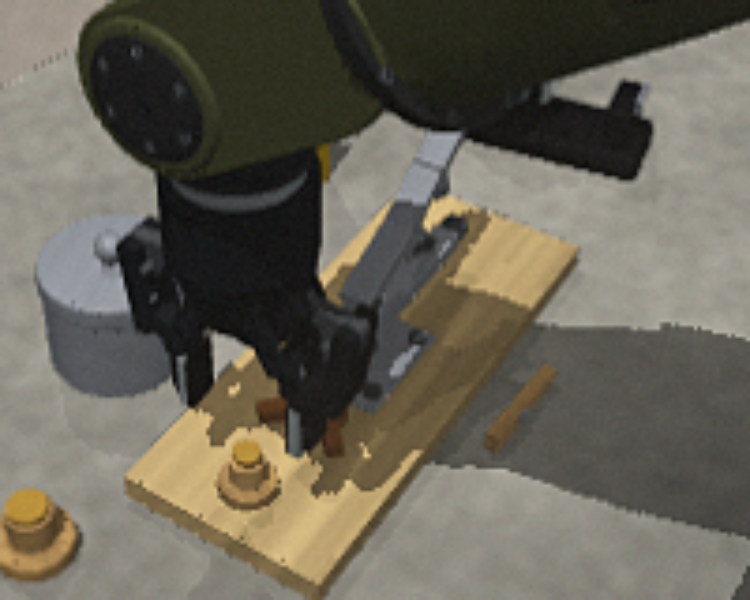

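The jaws straddle the knob: finger tips at about (195,400) and (305,445), knob at (248,475). I'll descend and close gently.

Call:
arm_command --rows '[{"dp": [0,0,0.02],"spin": 0.03},{"dp": [-0.001,0,0.015],"spin": 0},{"dp": [0,0,0.008],"spin": 0},{"dp": [0,0,0.001],"spin": 0}]'

```text
time: 3.25
eef_pos: [0.5399, 0.108, 0.0495]
tool_rot: [0.001, 0.647, 0.762, -0.001]
force: [0.7, -0.0, 0.0]
finger_gap: 0.702
```

```bash
python3 -c "
from h import *
info([0,127,42])"
```

```text
t 3.25 tcp board [[  3.7 127.2  49.5]] tip z 30.5 gap 0.702 F board [ 0.7 -0.2  0. ]
spin to align tool y with board x: 0.009 tool y.board x sign 0.9999597767459768 zaxis [ 0.    -0.003 -1.   ]
dp to target [-0.0002 -0.0037  0.0075]
```

Call:
arm_command --rows '[{"dp": [0,-0.0035,0.003],"spin": 0},{"dp": [0,0,0.003],"spin": 0},{"dp": [0,0,0.001],"spin": 0},{"dp": [0,0,0],"spin": 0}]'

```text
time: 3.65
eef_pos: [0.5371, 0.1075, 0.0441]
tool_rot: [0.002, 0.646, 0.763, -0.0]
force: [0.1, -0.5, -0.0]
finger_gap: 0.7
```

```bash
python3 -c "
from h import *
info([0,127,42])"
```

```text
t 3.65 tcp board [[  0.9 127.2  44.1]] tip z 25.1 gap 0.7 F board [ 0.  -0.5 -0. ]
spin to align tool y with board x: 0.0108 tool y.board x sign 0.999938243006068 zaxis [ 0.003 -0.003 -1.   ]
dp to target [-0.0002 -0.0009  0.0021]
```

Call:
arm_command --rows '[{"dp": [0,-0.001,0.002],"spin": 0.01},{"dp": [0,0,0.001],"spin": 0}]'

```text
time: 3.85
eef_pos: [0.5363, 0.1074, 0.0414]
tool_rot: [0.002, 0.65, 0.76, 0.0]
force: [-0.3, -0.1, -0.8]
finger_gap: 0.705
```

Call:
arm_command --rows '[{"dp": [0,0,0],"spin": 0},{"dp": [0,0,0],"spin": 0},{"dp": [0,0,0],"spin": 0},{"dp": [0,0,0],"spin": 0},{"dp": [0,0,0],"spin": 0}]' --hand 0.6 --grip_force 20

```text
time: 4.35
eef_pos: [0.5365, 0.1074, 0.0414]
tool_rot: [0.002, 0.65, 0.76, 0.0]
force: [-0.2, 0.3, 0.3]
finger_gap: 0.404
```

```bash
python3 -c "
from h import *
info([0,127,42])"
```

```text
t 4.35 tcp board [[  0.2 127.2  41.4]] tip z 22.4 gap 0.404 F board [-0.1  0.3  0.3]
spin to align tool y with board x: 0.0 tool y.board x sign 0.9999930344255297 zaxis [ 0.004 -0.003 -1.   ]
dp to target [-0.0002 -0.0002 -0.0006]
```

The knob is centred at board x≈0. I'll open, slide back along +y past it, and shut the fingers behind it.

Call:
arm_command --rows '[{"dp": [0,0,0],"spin": 0},{"dp": [0,0,0],"spin": 0},{"dp": [0.012,0,0],"spin": 0},{"dp": [0.012,0,0],"spin": 0},{"dp": [0.012,0,0],"spin": 0},{"dp": [0.003,0,0],"spin": 0}]' --hand 0.4

```text
time: 4.95
eef_pos: [0.5298, 0.1494, 0.0413]
tool_rot: [0.002, 0.651, 0.759, 0.0]
force: [-0.1, -1.1, 0.9]
finger_gap: 0.597
```

```bash
python3 -c "
from h import *
info([0,162,42])"
```

```text
t 4.95 tcp board [[1.000e-01 1.697e+02 4.130e+01]] tip z 22.3 gap 0.597 F board [-0.3 -1.1  0.9]
spin to align tool y with board x: -0.0002 tool y.board x sign 0.9999933753882719 zaxis [ 0.004 -0.003 -1.   ]
dp to target [-0.0077 -0.0001 -0.0007]
```

Call:
arm_command --rows '[{"dp": [0,0,0],"spin": 0},{"dp": [0,0,0],"spin": 0},{"dp": [0,0,0],"spin": 0},{"dp": [0,0,0],"spin": 0},{"dp": [0,0,0],"spin": 0},{"dp": [0,0,0],"spin": 0}]' --hand 1

```text
time: 5.55
eef_pos: [0.5297, 0.1497, 0.0412]
tool_rot: [0.002, 0.65, 0.76, 0.0]
force: [-0.3, 0.5, 0.1]
finger_gap: -0.001
```

```bash
python3 -c "
from h import *
info([0,162,42])
from cell import camera
p,d=camera('side');cv2.imwrite('pics/s2.png',cv2.resize(p[190:310,190:350,::-1],(800,600)))"
```

```text
t 5.55 tcp board [[  0.  170.   41.2]] tip z 22.2 gap -0.001 F board [-0.2  0.5  0.1]
spin to align tool y with board x: 0.0005 tool y.board x sign 0.9999941057690651 zaxis [ 0.004 -0.003 -1.   ]
dp to target [-0.008  -0.     -0.0008]
```

View pics/s2.png

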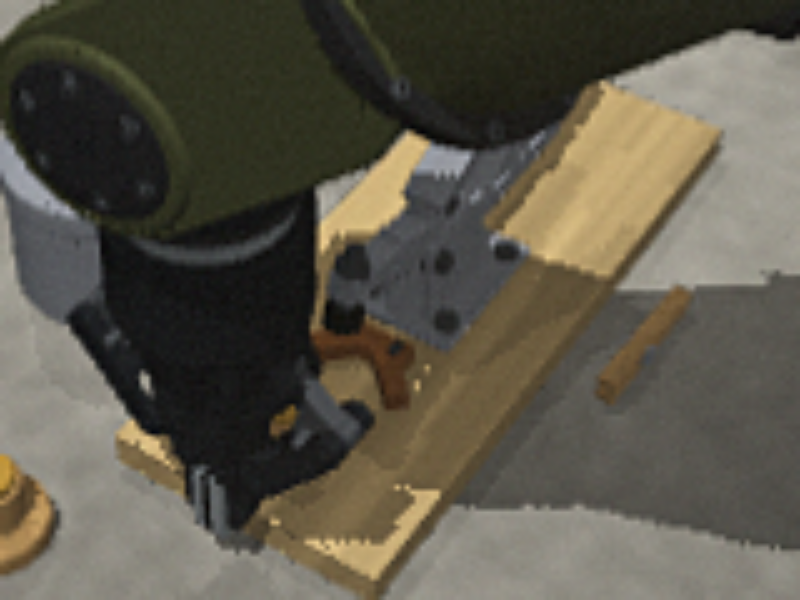

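The fingers are shut behind the knob (brass just visible at (285,418)). Now push it.

Call:
arm_command --rows '[{"dp": [-0.006,0,0],"spin": 0},{"dp": [-0.006,0,0],"spin": 0},{"dp": [-0.006,0,0],"spin": 0},{"dp": [-0.006,0,0],"spin": 0},{"dp": [-0.005,0,0],"spin": 0},{"dp": [-0.003,0,0],"spin": 0},{"dp": [-0.002,0,0],"spin": 0},{"dp": [-0.001,0,0],"spin": 0}]'

```text
time: 6.4
eef_pos: [0.5356, 0.1113, 0.0413]
tool_rot: [0.002, 0.651, 0.759, 0.0]
force: [-0.1, 0.0, 0.1]
finger_gap: 0.003
```

```bash
python3 -c "
from h import *
info([0,122,42])"
```

```text
t 6.4 tcp board [[  0.  131.2  41.3]] tip z 22.3 gap 0.003 F board [-0.1  0.   0.1]
spin to align tool y with board x: -0.0005 tool y.board x sign 0.9999939577574537 zaxis [ 0.004 -0.003 -1.   ]
dp to target [-0.0092  0.     -0.0006]
```

Call:
arm_command --rows '[{"dp": [-0.002,0,0],"spin": 0},{"dp": [-0.002,0,0],"spin": 0},{"dp": [-0.002,0,0],"spin": 0},{"dp": [-0.001,0,0],"spin": 0},{"dp": [-0.001,0,0],"spin": 0}]'

```text
time: 6.9
eef_pos: [0.5369, 0.1031, 0.0413]
tool_rot: [0.002, 0.651, 0.759, 0.0]
force: [0.4, -0.3, -0.2]
finger_gap: 0.001
```

```bash
python3 -c "
from h import *
info()
from cell import camera
p,d=camera('side');cv2.imwrite('pics/s3.png',cv2.resize(p[190:310,190:350,::-1],(800,600)))
p,d=camera('top');cv2.imwrite('pics/t3.png',cv2.resize(p[165:265,160:310,::-1],(800,533)))"
```

```text
t 6.9 tcp board [[ -0.  122.9  41.3]] tip z 22.3 gap 0.001 F board [ 0.4 -0.4 -0.2]
spin to align tool y with board x: -0.0 tool y.board x sign 0.9999943498616161 zaxis [ 0.004 -0.003 -1.   ]
```

View pics/s3.png

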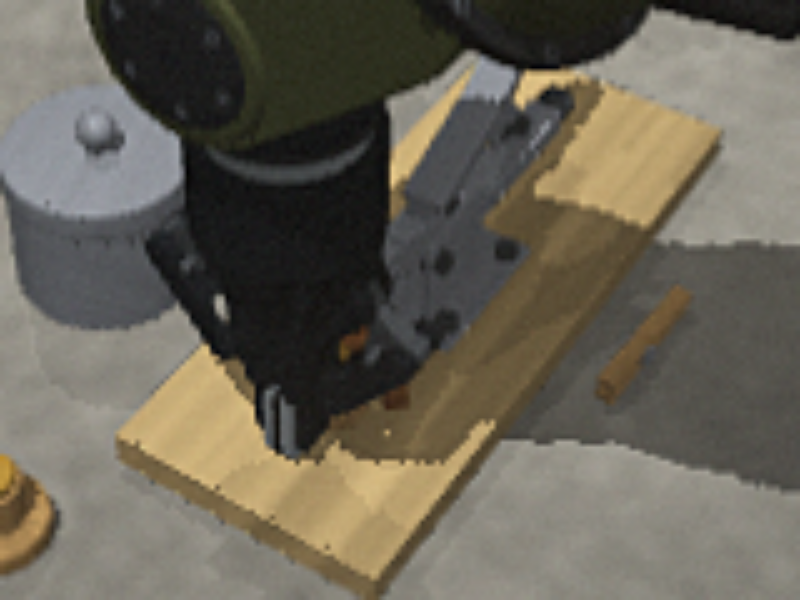

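Call:
arm_command --rows '[{"dp": [-0.001,0,0],"spin": 0},{"dp": [-0.001,0,0],"spin": 0},{"dp": [-0.001,0,0],"spin": 0}]'

```text
time: 7.3
eef_pos: [0.5374, 0.1001, 0.0414]
tool_rot: [0.002, 0.65, 0.76, 0.0]
force: [-1.0, 0.2, 0.4]
finger_gap: -0.002
```

```bash
python3 -c "
from h import *
info()"
```

```text
t 7.3 tcp board [[  0.  119.8  41.4]] tip z 22.4 gap -0.002 F board [-1.   0.3  0.4]
spin to align tool y with board x: 0.0002 tool y.board x sign 0.9999939480110145 zaxis [ 0.004 -0.003 -1.   ]
```

Call:
arm_command --rows '[{"dp": [-0.001,0,0],"spin": 0},{"dp": [-0.001,0,0],"spin": 0}]'

```text
time: 7.5
eef_pos: [0.5377, 0.098, 0.0414]
tool_rot: [0.002, 0.65, 0.76, 0.0]
force: [0.2, -0.6, -1.2]
finger_gap: -0.003
```

```bash
python3 -c "
from h import *
info()"
```

```text
t 7.5 tcp board [[  0.  117.7  41.4]] tip z 22.4 gap -0.003 F board [ 0.1 -0.7 -1.2]
spin to align tool y with board x: 0.0002 tool y.board x sign 0.9999940561970746 zaxis [ 0.004 -0.003 -1.   ]
```

Call:
arm_command --rows '[{"dp": [-0.001,0,0],"spin": 0}]'

```text
time: 7.6
eef_pos: [0.5379, 0.0969, 0.0414]
tool_rot: [0.002, 0.65, 0.76, 0.0]
force: [-0.8, -0.8, 0.2]
finger_gap: 0.001
```

Call:
arm_command --rows '[{"dp": [-0.001,0,0],"spin": 0}]'

```text
time: 7.7
eef_pos: [0.5381, 0.0959, 0.0414]
tool_rot: [0.002, 0.65, 0.76, 0.0]
force: [0.6, 2.6, 0.1]
finger_gap: 0.002
```

Call:
arm_command --rows '[{"dp": [-0.001,0,0],"spin": 0}]'

```text
time: 7.8
eef_pos: [0.5385, 0.0953, 0.0416]
tool_rot: [0.002, 0.65, 0.76, 0.001]
force: [1.2, 9.0, 1.4]
finger_gap: 0.001
```

```bash
python3 -c "
from h import *
info()"
```

```text
t 7.8 tcp board [[  0.4 114.9  41.6]] tip z 22.6 gap 0.001 F board [2.6 8.7 1.4]
spin to align tool y with board x: 0.0001 tool y.board x sign 0.999989610047799 zaxis [ 0.005 -0.002 -1.   ]
```

Call:
arm_command --rows '[{"dp": [-0.0005,0,0],"spin": 0}]'

```text
time: 7.9
eef_pos: [0.539, 0.0953, 0.0418]
tool_rot: [0.002, 0.65, 0.76, 0.002]
force: [1.0, 5.9, -0.0]
finger_gap: -0.0
```

```bash
python3 -c "
from h import *
info()"
```

```text
t 7.9 tcp board [[  0.8 114.9  41.8]] tip z 22.8 gap -0.0 F board [ 1.9  5.7 -0. ]
spin to align tool y with board x: 0.0001 tool y.board x sign 0.9999830684059654 zaxis [ 0.006 -0.001 -1.   ]
```

The tool is being led towards +x, so the -x face met first. I'll follow it with small combined nudges to seat both faces.

Call:
arm_command --rows '[{"dp": [-0.0003,0.001,0],"spin": 0}]'

```text
time: 8.0
eef_pos: [0.5401, 0.0955, 0.042]
tool_rot: [0.002, 0.65, 0.76, 0.002]
force: [-1.5, 2.3, 0.3]
finger_gap: -0.002
```

Call:
arm_command --rows '[{"dp": [-0.0005,0.001,0],"spin": 0}]'

```text
time: 8.1
eef_pos: [0.5409, 0.0954, 0.0419]
tool_rot: [0.002, 0.65, 0.76, 0.002]
force: [-3.8, 5.9, 0.9]
finger_gap: 0.001
```

```bash
python3 -c "
from h import *
info()"
```

```text
t 8.1 tcp board [[  2.8 114.7  41.9]] tip z 22.9 gap 0.001 F board [-2.8  6.5  0.9]
spin to align tool y with board x: 0.0002 tool y.board x sign 0.9999849435255336 zaxis [ 0.006  0.    -1.   ]
```

Call:
arm_command --rows '[{"dp": [-0.0006,-0.001,0],"spin": 0}]'

```text
time: 8.2
eef_pos: [0.5398, 0.0951, 0.0418]
tool_rot: [0.002, 0.65, 0.76, 0.002]
force: [1.6, 6.9, 0.4]
finger_gap: 0.001
```

Call:
arm_command --rows '[{"dp": [-0.0008,-0.0005,0],"spin": 0}]'

```text
time: 8.3
eef_pos: [0.5396, 0.0949, 0.0419]
tool_rot: [0.001, 0.65, 0.76, 0.003]
force: [1.7, 11.1, 0.0]
finger_gap: 0.002
```

Call:
arm_command --rows '[{"dp": [-0.0008,0,0],"spin": 0}]'

```text
time: 8.4
eef_pos: [0.5399, 0.0948, 0.0421]
tool_rot: [0.001, 0.65, 0.76, 0.003]
force: [-0.6, 9.9, 1.7]
finger_gap: 0.006
```

```bash
python3 -c "
from h import *
info()
from cell import camera
p,d=camera('side');cv2.imwrite('pics/s4.png',cv2.resize(p[200:290,230:350,::-1],(800,600)))
p,d=camera('top');cv2.imwrite('pics/t4.png',cv2.resize(p[165:265,160:310,::-1],(800,533)))"
```

```text
t 8.4 tcp board [[  1.7 114.2  42.1]] tip z 23.1 gap 0.006 F board [0.9 9.8 1.7]
spin to align tool y with board x: 0.0004 tool y.board x sign 0.9999791876780568 zaxis [ 0.006  0.003 -1.   ]
```

View pics/s4.png

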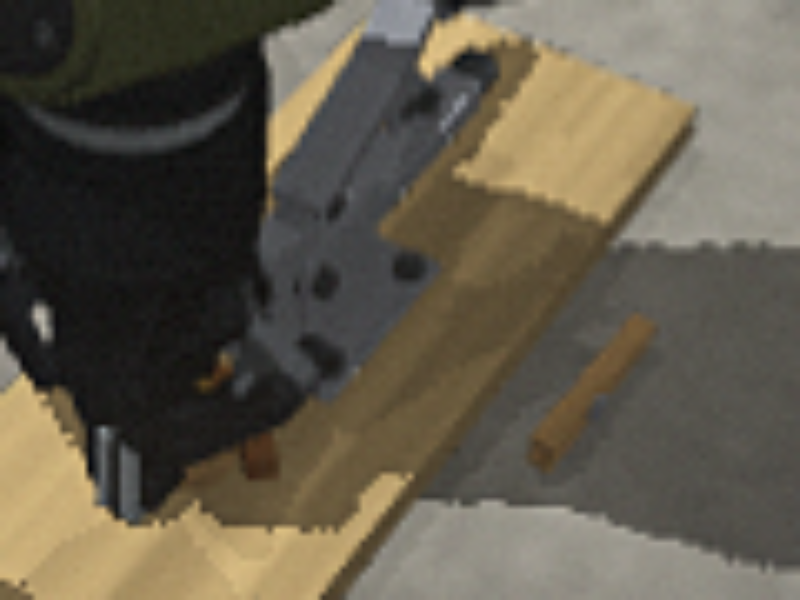

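Force is about 10 N with little side component. I'll back off along +y, lift, and look.

Call:
arm_command --rows '[{"dp": [0.005,0,0],"spin": 0},{"dp": [0.02,0,0],"spin": 0},{"dp": [0.02,0,-0.01],"spin": 0},{"dp": [0.02,0,-0.04],"spin": 0},{"dp": [0,0,-0.05],"spin": 0},{"dp": [0,0,-0.05],"spin": 0},{"dp": [0,0,-0.03],"spin": 0},{"dp": [0,0.05,0],"spin": 0},{"dp": [0,0.05,0],"spin": 0},{"dp": [0,0,0],"spin": 0}]'

```text
time: 9.5
eef_pos: [0.6284, 0.1762, 0.2305]
tool_rot: [0.002, 0.65, 0.76, 0.002]
force: [-1.1, 0.6, -0.7]
finger_gap: 0.003
```

```bash
python3 -c "
from h import *
info()
from cell import camera
for n in ('side','top'):
    p,d=camera(n);np.savez('pics/%s5.npz'%n,p=p)
    cv2.imwrite('pics/%s5.png'%n,cv2.resize(p[:,:,::-1],(800,600)))
    q=p[220:280,230:310] if n=='side' else p[190:250,180:260]
    cv2.imwrite('pics/%s5c.png'%n,cv2.resize(q[:,:,::-1],(800,600)))"
```

```text
t 9.5 tcp board [[101.6 181.1 230.5]] tip z 211.5 gap 0.003 F board [-1.   0.8 -0.7]
spin to align tool y with board x: 0.0001 tool y.board x sign 0.9999852676471845 zaxis [ 0.006 -0.001 -1.   ]
```

View pics/side5.png

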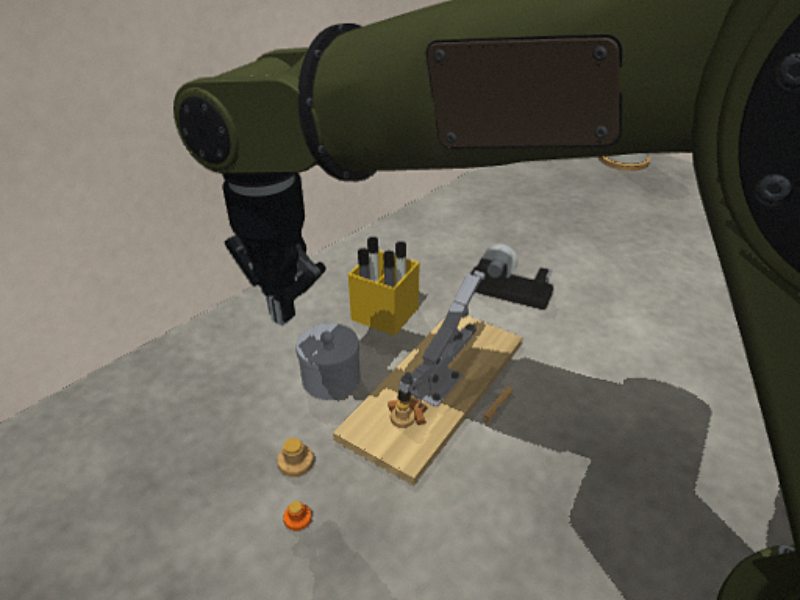

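View pics/side5c.png

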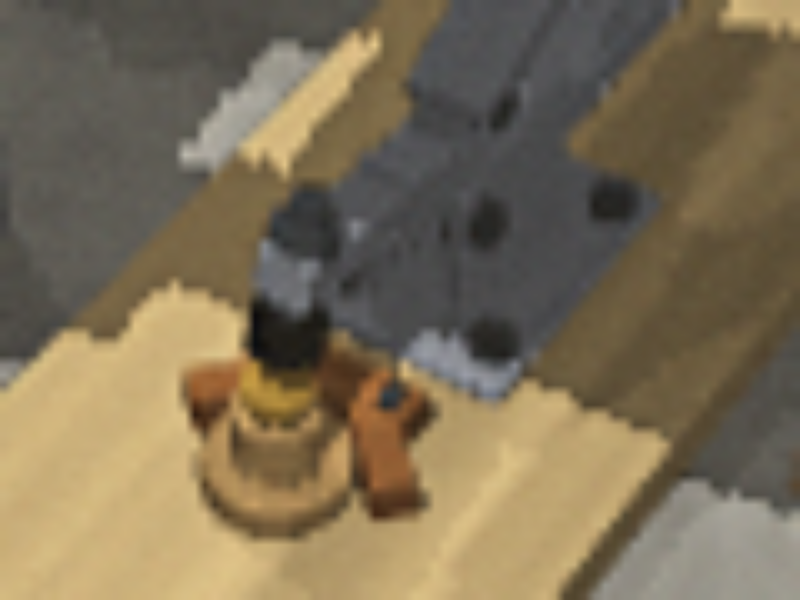

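View pics/top5c.png

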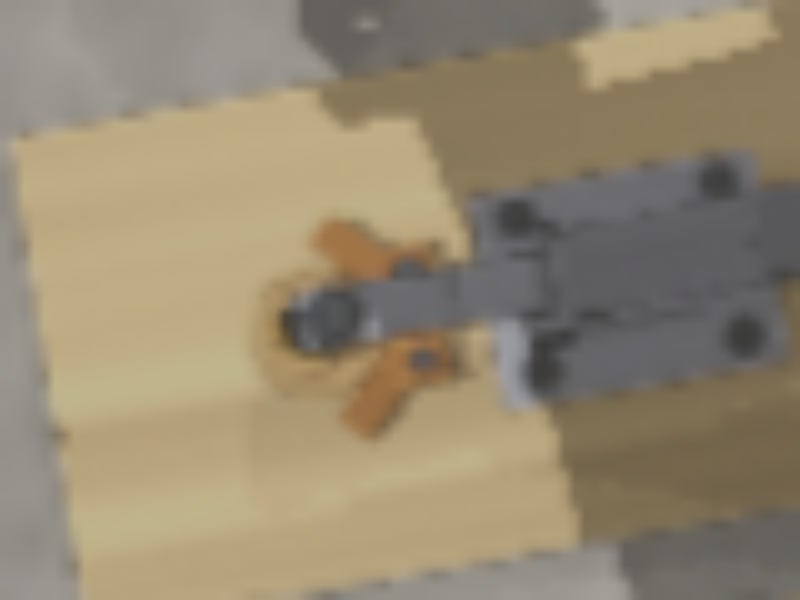

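```bash
python3 -c "
from h import *
P=lambda l,z:print(tob(plane('top',[(180+x/10-.5,190+y/10-.5) for x,y in l],z)).round(1))
P([(252,340),(300,280),(320,395)],.027)
P([(330,218),(310,240),(375,435),(343,412),(390,345),(380,280)],.028)
"
```

```text
[[  1.6 105.   27. ]
 [ 14.5  90.3  27. ]
 [-15.4  90.1  27. ]]
[[ 28.8  80.   28. ]
 [ 24.1  86.   28. ]
 [-27.9  77.9  28. ]
 [-20.7  84.9  28. ]
 [ -6.   70.3  28. ]
 [ 10.8  70.   28. ]]
```

The knob is seated against both arms. V arm tips measure at my board x=+24 and -21, so the true centre plane is about x=+1.5 in my frame, which matches where the tool settled (1.7). Next, the handle.

Call:
arm_command --rows '[{"dp": [-0.034,-0.0133,0],"spin": 0},{"dp": [-0.034,-0.0133,0],"spin": 0},{"dp": [-0.034,-0.0133,0],"spin": 0},{"dp": [-0.034,-0.0133,0],"spin": 0},{"dp": [-0.034,-0.0133,0],"spin": 0},{"dp": [-0.034,-0.0133,0],"spin": 0},{"dp": [-0.025,-0.01,0],"spin": 0},{"dp": [-0.01,-0.005,0],"spin": 0},{"dp": [0,0,0],"spin": 0}]'

```text
time: 10.5
eef_pos: [0.5562, -0.0818, 0.232]
tool_rot: [0.002, 0.649, 0.76, -0.001]
force: [0.5, -0.7, 0.1]
finger_gap: -0.0
```

```bash
python3 -c "
from h import *
info([1.5,-74,163])
from cell import camera
for n in ('side','top'):
    p,d=camera(n)
    q=p[120:280,200:400] if n=='side' else p[150:270,180:340]
    cv2.imwrite('pics/%s6.png'%n,cv2.resize(q[:,:,::-1],(800,600)))"
```

```text
t 10.5 tcp board [[ -9.4 -62.8 232. ]] tip z 213.0 gap -0.0 F board [ 0.4 -0.8  0.1]
spin to align tool y with board x: 0.0031 tool y.board x sign 0.9999942827726579 zaxis [ 0.002 -0.003 -1.   ]
dp to target [-0.011   0.0107  0.0691]
```

View pics/side6.png

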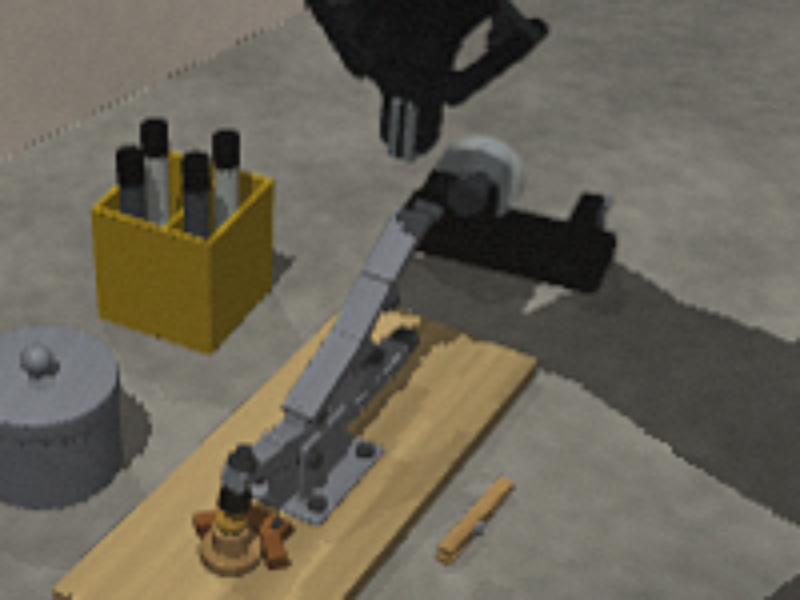

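Call:
arm_command --rows '[{"dp": [-0.0055,0.0055,0.02],"spin": 0.003},{"dp": [-0.0055,0.005,0.02],"spin": 0},{"dp": [0,0,0.015],"spin": 0},{"dp": [0,0,0.005],"spin": 0},{"dp": [0,0,0],"spin": 0}]'

```text
time: 11.1
eef_pos: [0.5707, -0.0834, 0.1708]
tool_rot: [0.002, 0.647, 0.762, 0.0]
force: [0.2, 1.0, 0.2]
finger_gap: 0.002
```

```bash
python3 -c "
from h import *
info([1.5,-75,157])
from cell import camera
for n in ('side','top'):
    p,d=camera(n)
    q=p[140:240,260:380] if n=='side' else p[150:270,180:340]
    cv2.imwrite('pics/%s7.png'%n,cv2.resize(q[:,:,::-1],(720,600)))"
```

```text
t 11.1 tcp board [[  4.7 -66.6 170.8]] tip z 151.8 gap 0.002 F board [0.3 1.  0.2]
spin to align tool y with board x: 0.0088 tool y.board x sign 0.9999563620765245 zaxis [ 0.004 -0.002 -1.   ]
dp to target [-0.0084 -0.0033  0.0138]
```

View pics/side7.png

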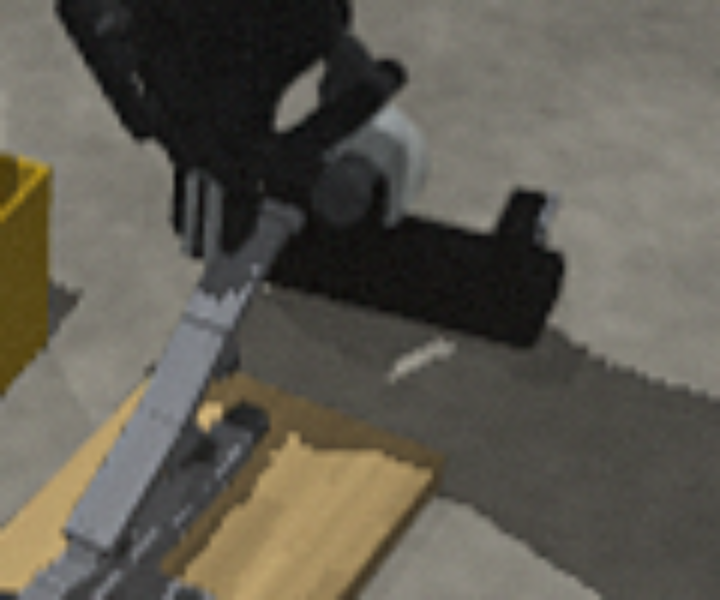

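Call:
arm_command --rows '[{"dp": [-0.005,-0.003,0.003],"spin": 0.008},{"dp": [-0.004,0,0.003],"spin": 0},{"dp": [0,0,0.002],"spin": 0},{"dp": [0,0,0],"spin": 0}]'

```text
time: 11.6
eef_pos: [0.5699, -0.0939, 0.1654]
tool_rot: [0.004, 0.651, 0.759, 0.001]
force: [-0.4, -0.7, -0.1]
finger_gap: 0.002
```

```bash
python3 -c "
from h import *
info([1.5,-76,157])"
```

```text
t 11.6 tcp board [[  2.3 -76.9 165.4]] tip z 146.4 gap 0.002 F board [-0.5 -0.7 -0.1]
spin to align tool y with board x: -0.0001 tool y.board x sign 0.9999702613073282 zaxis [ 0.008 -0.004 -1.   ]
dp to target [ 0.0009 -0.0009  0.0083]
```

Call:
arm_command --rows '[{"dp": [0,-0.001,0.003],"spin": 0},{"dp": [0,0,0.003],"spin": 0},{"dp": [0,0,0.003],"spin": 0},{"dp": [0,0,0.002],"spin": 0}]'

```text
time: 12.0
eef_pos: [0.5697, -0.0945, 0.1551]
tool_rot: [0.006, 0.651, 0.759, 0.002]
force: [-0.4, -1.1, 4.3]
finger_gap: -0.0
```

```bash
python3 -c "
from h import *
info()"
```

```text
t 12.0 tcp board [[  2.  -77.4 155.1]] tip z 136.1 gap -0.0 F board [-0.6 -1.   4.3]
spin to align tool y with board x: -0.0004 tool y.board x sign 0.9999442323133498 zaxis [ 0.011 -0.005 -1.   ]
```

Call:
arm_command --rows '[{"dp": [-0.0005,0,0.002],"spin": 0},{"dp": [-0.0005,0,0.002],"spin": 0},{"dp": [-0.0005,0,0.002],"spin": 0}]'

```text
time: 12.3
eef_pos: [0.5702, -0.0963, 0.1492]
tool_rot: [0.006, 0.651, 0.759, 0.002]
force: [-1.6, -1.0, 9.6]
finger_gap: 0.0
```

```bash
python3 -c "
from h import *
info()"
```

```text
t 12.3 tcp board [[  2.3 -79.3 149.2]] tip z 130.2 gap 0.0 F board [-1.7 -0.7  9.6]
spin to align tool y with board x: -0.0002 tool y.board x sign 0.9999345425656164 zaxis [ 0.012 -0.005 -1.   ]
```

Call:
arm_command --rows '[{"dp": [-0.0005,0,0.002],"spin": 0},{"dp": [-0.0005,0,0.002],"spin": 0}]'

```text
time: 12.5
eef_pos: [0.5708, -0.0973, 0.1463]
tool_rot: [0.007, 0.651, 0.759, 0.002]
force: [-5.1, 3.2, 11.9]
finger_gap: -0.001
```

Call:
arm_command --rows '[{"dp": [-0.0005,0,0.002],"spin": 0},{"dp": [-0.0005,0,0.002],"spin": 0}]'

```text
time: 12.7
eef_pos: [0.571, -0.0981, 0.1433]
tool_rot: [0.007, 0.651, 0.759, 0.003]
force: [-5.3, 1.9, 11.1]
finger_gap: -0.001
```

Call:
arm_command --rows '[{"dp": [-0.0005,0,0.002],"spin": 0},{"dp": [-0.0005,0,0.002],"spin": 0}]'

```text
time: 12.9
eef_pos: [0.571, -0.099, 0.14]
tool_rot: [0.007, 0.65, 0.759, 0.003]
force: [-3.8, 1.0, 9.8]
finger_gap: 0.002
```

```bash
python3 -c "
from h import *
info()"
```

```text
t 12.9 tcp board [[  2.6 -82.1 140. ]] tip z 121.0 gap 0.002 F board [-3.6  1.6  9.8]
spin to align tool y with board x: 0.0 tool y.board x sign 0.9999172949754994 zaxis [ 0.014 -0.005 -1.   ]
```

Call:
arm_command --rows '[{"dp": [-0.0005,-0.0005,0.002],"spin": 0},{"dp": [-0.0005,-0.0005,0.002],"spin": 0},{"dp": [-0.0005,0,0.002],"spin": 0}]'

```text
time: 13.2
eef_pos: [0.5707, -0.1005, 0.1348]
tool_rot: [0.007, 0.65, 0.76, 0.003]
force: [-1.2, 0.9, 7.9]
finger_gap: 0.0
```

Call:
arm_command --rows '[{"dp": [-0.0005,0,0.002],"spin": 0},{"dp": [-0.0005,0,0.002],"spin": 0},{"dp": [-0.0005,0,0.002],"spin": 0}]'

```text
time: 13.5
eef_pos: [0.5711, -0.1019, 0.1291]
tool_rot: [0.007, 0.65, 0.76, 0.003]
force: [-2.5, -0.1, 6.4]
finger_gap: -0.001
```

```bash
python3 -c "
from h import *
info()"
```

```text
t 13.5 tcp board [[  2.2 -85.  129.1]] tip z 110.1 gap -0.001 F board [-2.5  0.3  6.4]
spin to align tool y with board x: 0.0004 tool y.board x sign 0.9998944399748144 zaxis [ 0.015 -0.004 -1.   ]
```

Call:
arm_command --rows '[{"dp": [-0.0003,0,0.0015],"spin": 0},{"dp": [-0.0003,0,0.0015],"spin": 0}]'

```text
time: 13.7
eef_pos: [0.571, -0.1027, 0.1258]
tool_rot: [0.007, 0.65, 0.76, 0.003]
force: [-2.0, -2.0, 4.7]
finger_gap: -0.001
```

Call:
arm_command --rows '[{"dp": [-0.0003,0,0.0015],"spin": 0}]'

```text
time: 13.8
eef_pos: [0.571, -0.103, 0.1241]
tool_rot: [0.007, 0.65, 0.76, 0.003]
force: [-0.4, -0.8, 2.0]
finger_gap: 0.001
```

Call:
arm_command --rows '[{"dp": [-0.0003,0,0.001],"spin": 0}]'

```text
time: 13.9
eef_pos: [0.571, -0.1034, 0.1227]
tool_rot: [0.007, 0.65, 0.76, 0.003]
force: [0.1, -1.6, 1.3]
finger_gap: 0.003
```

```bash
python3 -c "
from h import *
info()"
```

```text
t 13.9 tcp board [[  1.9 -86.4 122.7]] tip z 103.7 gap 0.003 F board [-0.1 -1.6  1.3]
spin to align tool y with board x: 0.0003 tool y.board x sign 0.9999108666869436 zaxis [ 0.014 -0.004 -1.   ]
```

Call:
arm_command --rows '[{"dp": [-0.0003,0,0.001],"spin": 0}]'

```text
time: 14.0
eef_pos: [0.5709, -0.1036, 0.1213]
tool_rot: [0.006, 0.65, 0.76, 0.003]
force: [0.0, 0.6, 0.4]
finger_gap: 0.001
```

Call:
arm_command --rows '[{"dp": [-0.0003,0,0.001],"spin": 0}]'

```text
time: 14.1
eef_pos: [0.5708, -0.1038, 0.1198]
tool_rot: [0.006, 0.65, 0.76, 0.003]
force: [-0.2, 0.1, -0.7]
finger_gap: -0.003
```

Call:
arm_command --rows '[{"dp": [0,0,0.001],"spin": 0}]'

```text
time: 14.2
eef_pos: [0.5707, -0.1037, 0.1185]
tool_rot: [0.006, 0.65, 0.76, 0.003]
force: [-1.0, 0.3, -0.4]
finger_gap: -0.002
```

```bash
python3 -c "
from h import *
info()
from cell import camera
p,d=camera('side')
q=p[140:280,230:400]
cv2.imwrite('pics/s8.png',cv2.resize(q[:,:,::-1],(728,600)))"
```

```text
t 14.2 tcp board [[  1.6 -86.7 118.5]] tip z 99.5 gap -0.002 F board [-0.9  0.5 -0.4]
spin to align tool y with board x: 0.0003 tool y.board x sign 0.9999291551877038 zaxis [ 0.013 -0.003 -1.   ]
```

View pics/s8.png

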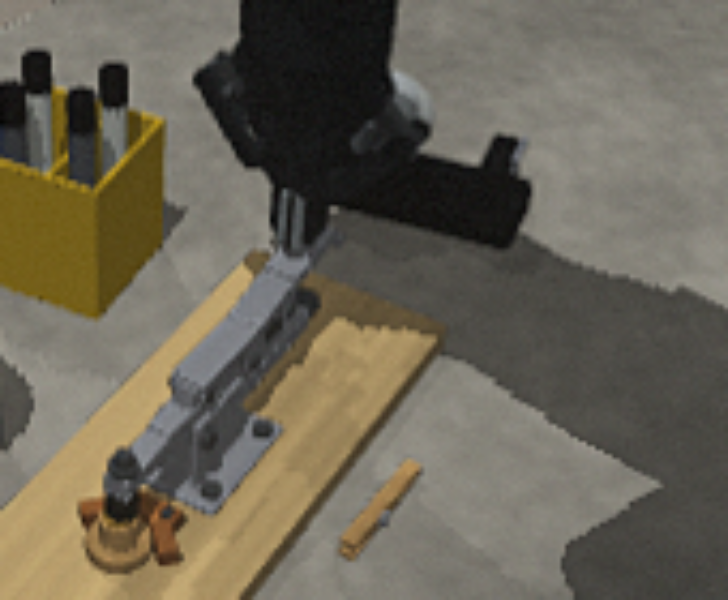

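The force fell to zero with the tip at 99.5 mm and the jaw is on the insert, so it seems to have snapped. I'll lift off and check.

Call:
arm_command --rows '[{"dp": [0,0,-0.01],"spin": 0},{"dp": [0,0,-0.02],"spin": 0},{"dp": [0,0,-0.03],"spin": 0},{"dp": [-0.012,0,-0.02],"spin": 0},{"dp": [-0.012,0,0],"spin": 0},{"dp": [-0.01,0,0],"spin": 0},{"dp": [0,0,0],"spin": 0}]' --hand 0.5

```text
time: 14.95
eef_pos: [0.5747, -0.1382, 0.2029]
tool_rot: [0.005, 0.65, 0.76, 0.003]
force: [-1.4, 0.3, -0.5]
finger_gap: 0.5
```

```bash
python3 -c "
from h import *
info([1.5,-125,150])
from cell import camera
for n in ('side','top'):
    p,d=camera(n)
    q=p[160:280,230:390] if n=='side' else p[170:260,190:310]
    cv2.imwrite('pics/%s9.png'%n,cv2.resize(q[:,:,::-1],(800,600)))
    S=np.array([1.5,0,0])
    print(n,[proj(n,fromb(b)).round(1).tolist() for b in ([1.5,-87,95],[1.5,-107,92],[1.5,-123,85])])"
```

```text
t 14.95 tcp board [[   0.3 -121.3  202.9]] tip z 183.9 gap 0.5 F board [-1.3  0.5 -0.5]
spin to align tool y with board x: 0.0009 tool y.board x sign 0.999937677890746 zaxis [ 0.012 -0.003 -1.   ]
dp to target [-0.0034  0.0007  0.0529]
side [[[299.0, 197.9]], [[303.0, 194.5]], [[306.0, 193.4]]]
top [[[279.9, 208.2]], [[288.0, 206.8]], [[294.3, 205.9]]]
```

View pics/side9.png

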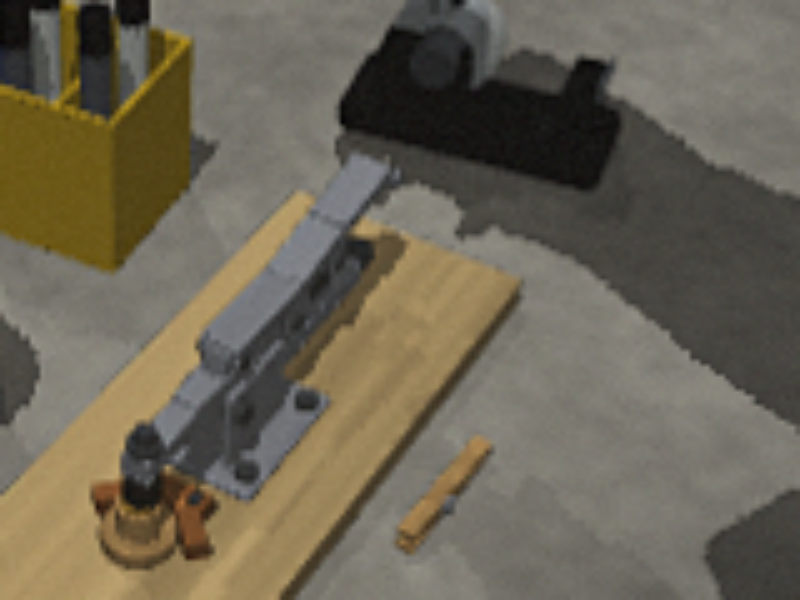

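View pics/top9.png

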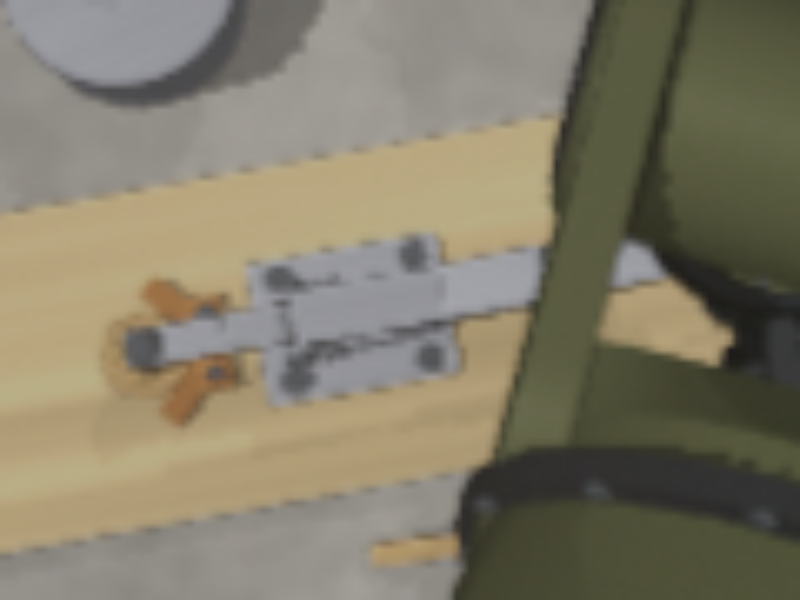

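The clamp is locked: handle end at (368,167) in the crop against a predicted locked position of (365,172), with the jaw down on the insert. Next, descend with the jaws straddling the lever bar.

Call:
arm_command --rows '[{"dp": [-0.001,0.001,0.03],"spin": 0},{"dp": [-0.001,0,0.03],"spin": 0},{"dp": [0,0,0.02],"spin": 0},{"dp": [0,0,0.01],"spin": 0},{"dp": [0,0,0],"spin": 0}]'

```text
time: 15.55
eef_pos: [0.5757, -0.1372, 0.1067]
tool_rot: [0.003, 0.65, 0.76, 0.002]
force: [0.6, -0.1, 0.4]
finger_gap: 0.5
```

```bash
python3 -c "
from h import *
info([1.5,-125,84])
from cell import camera
for n in ('side','top'):
    p,d=camera(n)
    q=p[130:230,240:370] if n=='side' else p[170:260,190:310]
    cv2.imwrite('pics/%s10.png'%n,cv2.resize(q[:,:,::-1],(780,600)))"
```

```text
t 15.55 tcp board [[   1.4 -120.5  106.7]] tip z 87.7 gap 0.5 F board [ 0.6 -0.2  0.4]
spin to align tool y with board x: 0.0026 tool y.board x sign 0.9999741911848875 zaxis [ 0.007 -0.001 -1.   ]
dp to target [-0.0044 -0.      0.0227]
```

View pics/side10.png

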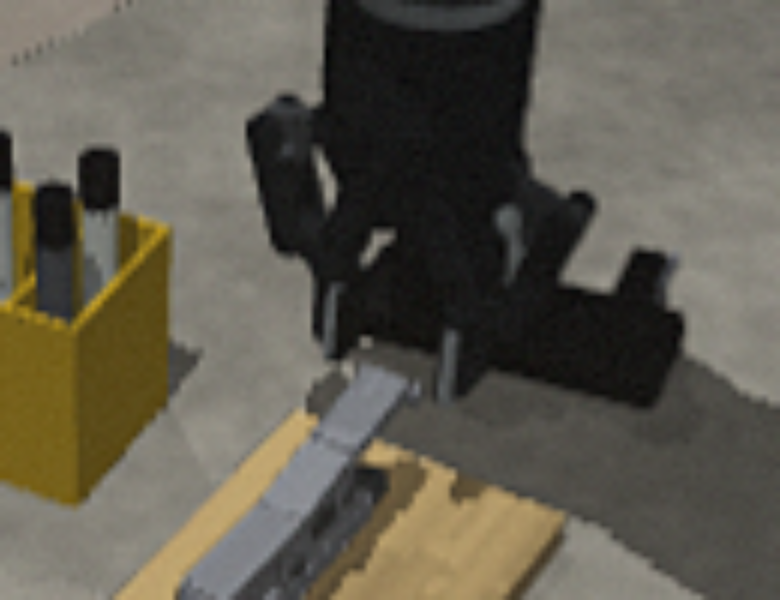

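The finger tips at (335,350) and (448,395) straddle the handle end and bar at (405,380). Continue down.

Call:
arm_command --rows '[{"dp": [-0.004,0,0.008],"spin": 0.002},{"dp": [0,0,0.007],"spin": 0},{"dp": [0,0,0.004],"spin": 0},{"dp": [0,0,0],"spin": 0}]'

```text
time: 16.05
eef_pos: [0.5785, -0.1422, 0.0907]
tool_rot: [0.006, 0.65, 0.76, 0.003]
force: [-0.5, 0.2, -0.1]
finger_gap: 0.498
```

```bash
python3 -c "
from h import *
info([1.5,-125,84])"
```

```text
t 16.05 tcp board [[   3.4 -125.9   90.7]] tip z 71.7 gap 0.498 F board [-0.4  0.3 -0.1]
spin to align tool y with board x: 0.0004 tool y.board x sign 0.9999130357892858 zaxis [ 0.014 -0.003 -1.   ]
dp to target [ 0.0009 -0.002   0.0067]
```

Call:
arm_command --rows '[{"dp": [0.001,-0.002,0.004],"spin": 0},{"dp": [0,0,0.003],"spin": 0},{"dp": [0,0,0],"spin": 0}]'

```text
time: 16.35
eef_pos: [0.5763, -0.1414, 0.0834]
tool_rot: [0.006, 0.65, 0.76, 0.003]
force: [0.5, 0.5, 0.6]
finger_gap: 0.499
```

Call:
arm_command --rows '[{"dp": [0,0,0],"spin": 0},{"dp": [0,0,0],"spin": 0},{"dp": [0,0,0],"spin": 0},{"dp": [0,0,0],"spin": 0},{"dp": [0,0,0],"spin": 0}]' --hand 1 --grip_force 20

```text
time: 16.85
eef_pos: [0.576, -0.1415, 0.0836]
tool_rot: [0.006, 0.65, 0.76, 0.003]
force: [-1.7, 0.0, -0.4]
finger_gap: 0.18
```

```bash
python3 -c "
from h import *
info([1.5,-125,84])
from cell import camera
for n in ('side','top'):
    p,d=camera(n)
    q=p[130:230,240:370] if n=='side' else p[170:260,190:310]
    cv2.imwrite('pics/%s11.png'%n,cv2.resize(q[:,:,::-1],(780,600)))"
```

```text
t 16.85 tcp board [[   1.1 -124.9   83.6]] tip z 64.6 gap 0.18 F board [-1.7  0.3 -0.4]
spin to align tool y with board x: 0.0003 tool y.board x sign 0.9999188629599717 zaxis [ 0.013 -0.003 -1.   ]
dp to target [-0.0001  0.0004 -0.0004]
```

View pics/side11.png

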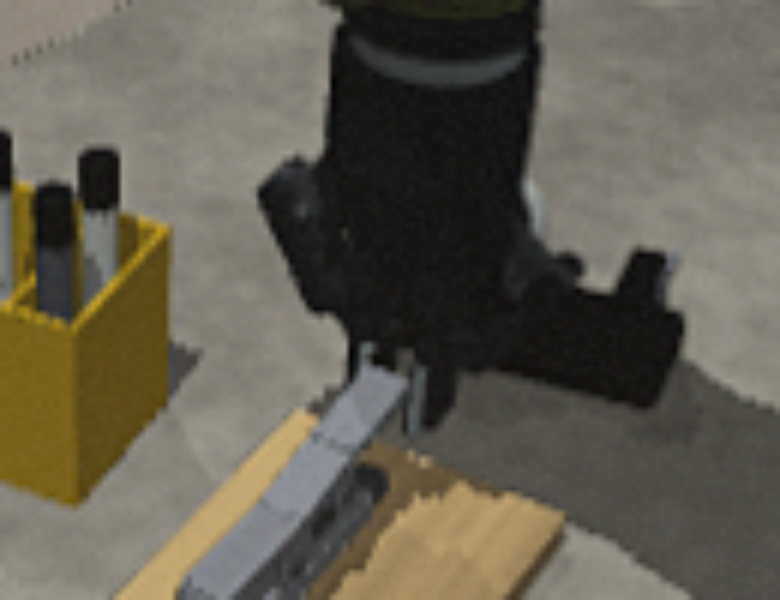

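The opening is 0.18 (15.3 mm), so the 16 mm bar is held. Lift in small steps.

Call:
arm_command --rows '[{"dp": [0,0,-0.002],"spin": 0},{"dp": [0,0,-0.002],"spin": 0},{"dp": [0,0,-0.002],"spin": 0},{"dp": [0,0,-0.002],"spin": 0}]'

```text
time: 17.35
eef_pos: [0.5756, -0.1406, 0.0913]
tool_rot: [0.005, 0.65, 0.76, 0.003]
force: [-0.4, 2.6, -3.8]
finger_gap: 0.176
```

Call:
arm_command --rows '[{"dp": [0,0,-0.002],"spin": 0},{"dp": [0,0,-0.002],"spin": 0},{"dp": [0,0,-0.002],"spin": 0}]'

```text
time: 17.65
eef_pos: [0.5754, -0.1399, 0.0974]
tool_rot: [0.005, 0.65, 0.76, 0.003]
force: [-0.6, 5.6, -4.1]
finger_gap: 0.182
```

```bash
python3 -c "
from h import *
info()
from cell import camera
for n in ('side','top'):
    p,d=camera(n)
    q=p[130:280,220:390] if n=='side' else p[170:260,190:310]
    cv2.imwrite('pics/%s12.png'%n,cv2.resize(q[:,:,::-1],(680,600)))"
```

```text
t 17.65 tcp board [[   0.7 -123.1   97.4]] tip z 78.4 gap 0.182 F board [ 0.2  5.6 -4.1]
spin to align tool y with board x: 0.001 tool y.board x sign 0.9999393989324974 zaxis [ 0.011 -0.001 -1.   ]
```

View pics/side12.png

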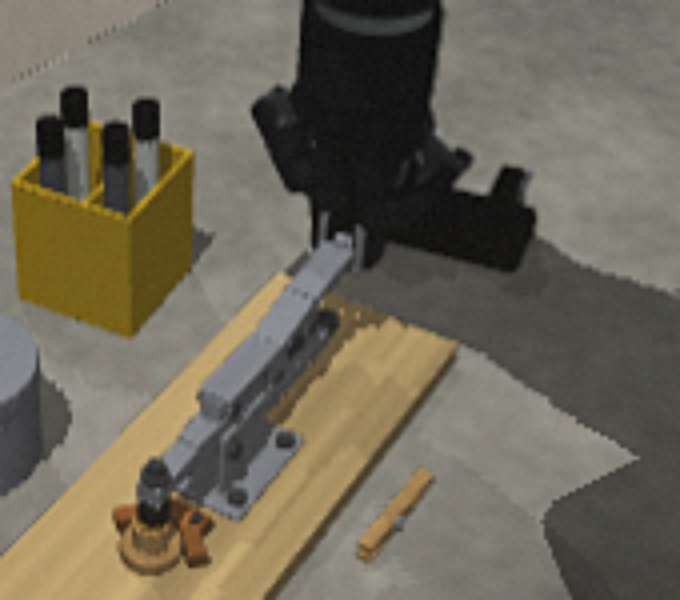

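The bar is now visible at (345,240) and the handle is still down. Continue lifting, easing towards +y.

Call:
arm_command --rows '[{"dp": [0.0005,0,-0.002],"spin": 0},{"dp": [0.0005,0,-0.002],"spin": 0}]'

```text
time: 17.95
eef_pos: [0.5752, -0.1388, 0.1018]
tool_rot: [0.005, 0.65, 0.76, 0.003]
force: [-0.6, 3.3, -3.8]
finger_gap: 0.175
```

Call:
arm_command --rows '[{"dp": [0.0005,0,-0.002],"spin": 0},{"dp": [0.0005,0,-0.002],"spin": 0}]'

```text
time: 18.15
eef_pos: [0.5753, -0.1382, 0.1066]
tool_rot: [0.005, 0.65, 0.76, 0.003]
force: [0.8, -4.1, 0.4]
finger_gap: 0.178
```

```bash
python3 -c "
from h import *
info()
from cell import camera
for n in ('side','top'):
    p,d=camera(n)
    q=p[130:280,220:390] if n=='side' else p[170:260,190:310]
    cv2.imwrite('pics/%s13.png'%n,cv2.resize(q[:,:,::-1],(680,600)))"
```

```text
t 18.15 tcp board [[   0.8 -121.4  106.6]] tip z 87.6 gap 0.178 F board [ 0.2 -4.2  0.4]
spin to align tool y with board x: 0.0011 tool y.board x sign 0.9999290556172227 zaxis [ 0.012 -0.002 -1.   ]
```

View pics/side13.png

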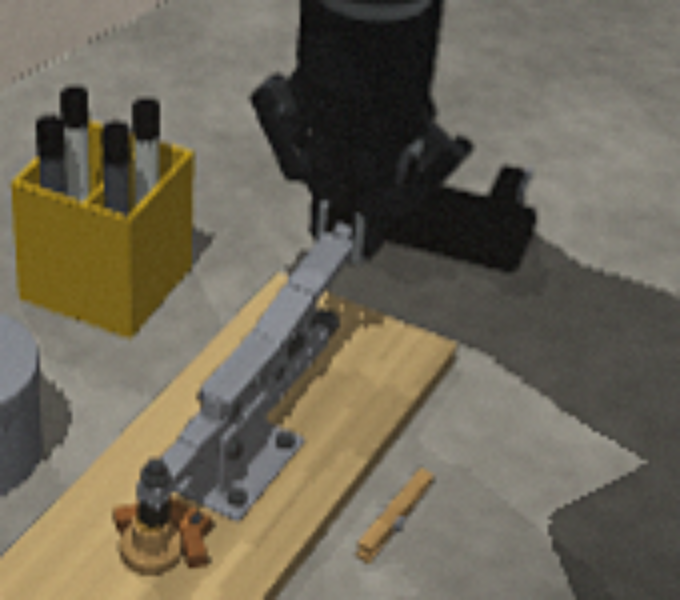

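The lock has tripped: the force dropped and the handle is rising. Follow it up along the arc.

Call:
arm_command --rows '[{"dp": [0.0008,0,-0.003],"spin": 0},{"dp": [0.0008,0,-0.003],"spin": 0},{"dp": [0.0008,0,-0.003],"spin": 0},{"dp": [0.001,0,-0.003],"spin": 0}]'

```text
time: 18.65
eef_pos: [0.5755, -0.1375, 0.1226]
tool_rot: [0.009, 0.65, 0.76, 0.003]
force: [-1.2, -4.5, 2.2]
finger_gap: 0.18
```

Call:
arm_command --rows '[{"dp": [0.001,0,-0.003],"spin": 0},{"dp": [0.001,0,-0.003],"spin": 0},{"dp": [0.001,0,-0.003],"spin": 0},{"dp": [0.001,0,-0.003],"spin": 0}]'

```text
time: 19.05
eef_pos: [0.5751, -0.1347, 0.136]
tool_rot: [0.011, 0.651, 0.759, 0.002]
force: [-1.3, -5.3, 1.6]
finger_gap: 0.176
```

```bash
python3 -c "
from h import *
info()
from cell import camera
for n in ('side','top'):
    p,d=camera(n)
    q=p[130:280,220:390] if n=='side' else p[170:260,190:310]
    cv2.imwrite('pics/%s14.png'%n,cv2.resize(q[:,:,::-1],(680,600)))"
```

```text
t 19.05 tcp board [[   1.2 -118.   136. ]] tip z 117.0 gap 0.176 F board [-2.1 -5.   1.6]
spin to align tool y with board x: -0.0002 tool y.board x sign 0.9998466670146678 zaxis [ 0.019 -0.01  -1.   ]
```

View pics/side14.png

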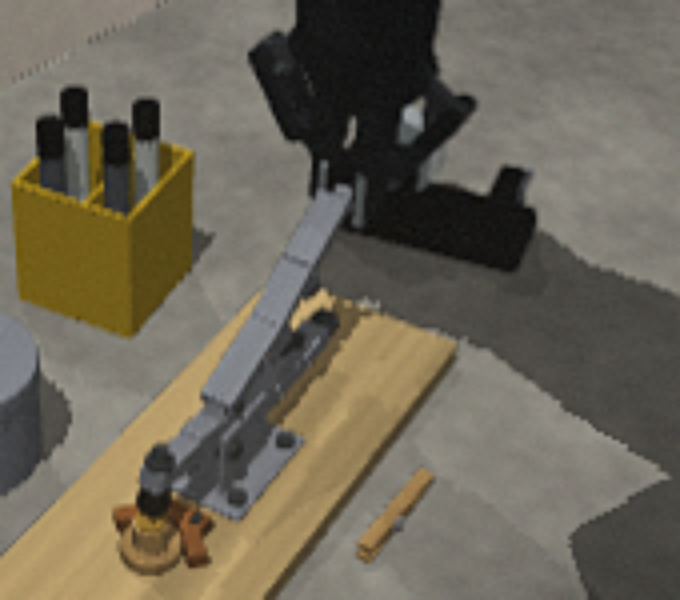

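Call:
arm_command --rows '[{"dp": [0.0,0,-0.003],"spin": 0},{"dp": [0.0,0,-0.002],"spin": 0}]'

```text
time: 19.35
eef_pos: [0.5749, -0.1338, 0.1413]
tool_rot: [0.01, 0.65, 0.759, 0.003]
force: [0.3, 0.6, 0.8]
finger_gap: 0.183
```

Call:
arm_command --rows '[{"dp": [0,0,0],"spin": 0},{"dp": [0,0,0],"spin": 0},{"dp": [0,0,0],"spin": 0},{"dp": [0,0,0],"spin": 0}]' --hand 0.5

```text
time: 19.75
eef_pos: [0.5751, -0.1329, 0.1411]
tool_rot: [0.01, 0.65, 0.76, 0.003]
force: [-0.2, 0.0, -1.0]
finger_gap: 0.5
```

```bash
python3 -c "
from h import *
info()"
```

```text
t 19.75 tcp board [[   1.5 -116.3  141.1]] tip z 122.1 gap 0.5 F board [-0.2  0.1 -1. ]
spin to align tool y with board x: 0.0007 tool y.board x sign 0.9998450322774612 zaxis [ 0.019 -0.008 -1.   ]
```

Released. I'll lift straight up, move clear and check.

Call:
arm_command --rows '[{"dp": [0,0,-0.01],"spin": 0},{"dp": [0,0,-0.025],"spin": 0},{"dp": [0,0,-0.03],"spin": 0},{"dp": [0,0,-0.03],"spin": 0},{"dp": [0,0,-0.02],"spin": 0},{"dp": [-0.03,-0.03,0],"spin": 0},{"dp": [-0.03,-0.04,0],"spin": 0},{"dp": [-0.03,-0.04,0],"spin": 0},{"dp": [-0.01,-0.02,0],"spin": 0},{"dp": [0,0,0],"spin": 0},{"dp": [0,0,0],"spin": 0}]'

```text
time: 20.85
eef_pos: [0.4562, -0.2539, 0.2669]
tool_rot: [0.013, 0.65, 0.76, 0.004]
force: [1.2, 0.4, -0.1]
finger_gap: 0.501
```

```bash
python3 -c "
from h import *
info()
from cell import camera
for n in ('side','top'):
    p,d=camera(n)
    cv2.imwrite('pics/%s15.png'%n,cv2.resize(p[:,:,::-1],(800,600)))
    q=p[220:280,230:310] if n=='side' else p[170:260,180:300]
    cv2.imwrite('pics/%s15c.png'%n,cv2.resize(q[:,:,::-1],(800,600)))
    print(n,(proj(n,fromb([[1.5,-96,143],[1.5,-115,139],[1.5,85,57]]))*800/512).round(0).tolist())"
```

```text
t 20.85 tcp board [[-134.7 -217.5  266.9]] tip z 247.9 gap 0.501 F board [ 1.2  0.2 -0.1]
spin to align tool y with board x: 0.0022 tool y.board x sign 0.999749617480425 zaxis [ 0.024 -0.011 -1.   ]
side [[472.0, 280.0], [478.0, 276.0], [403.0, 399.0]]
top [[445.0, 322.0], [458.0, 319.0], [330.0, 346.0]]
```

View pics/side15.png

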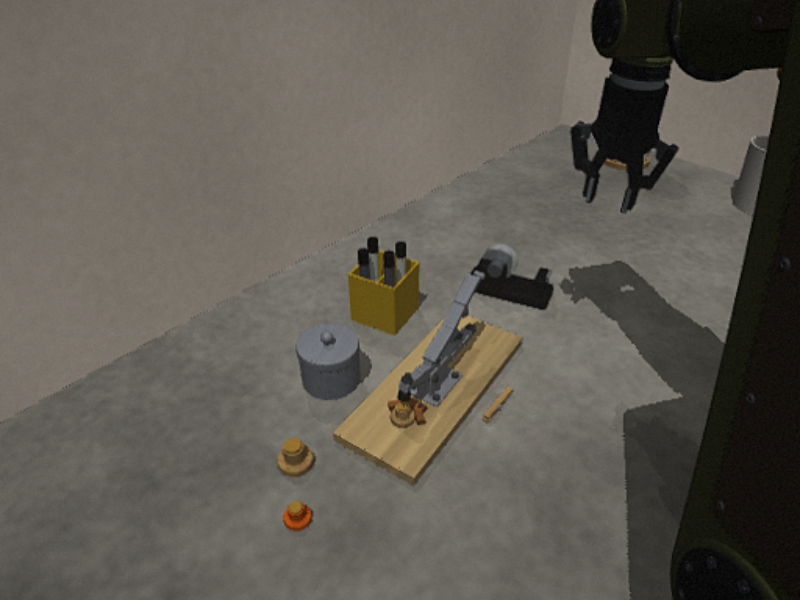

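View pics/side15c.png

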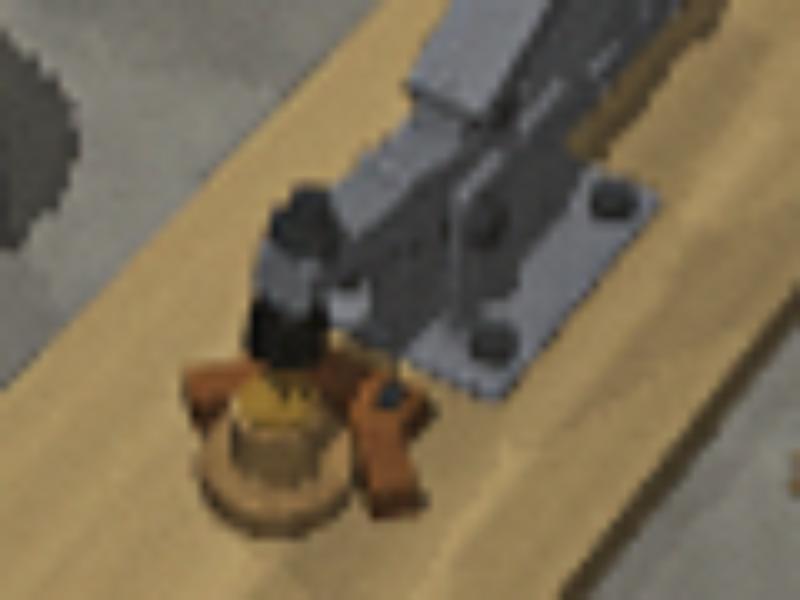

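View pics/top15.png

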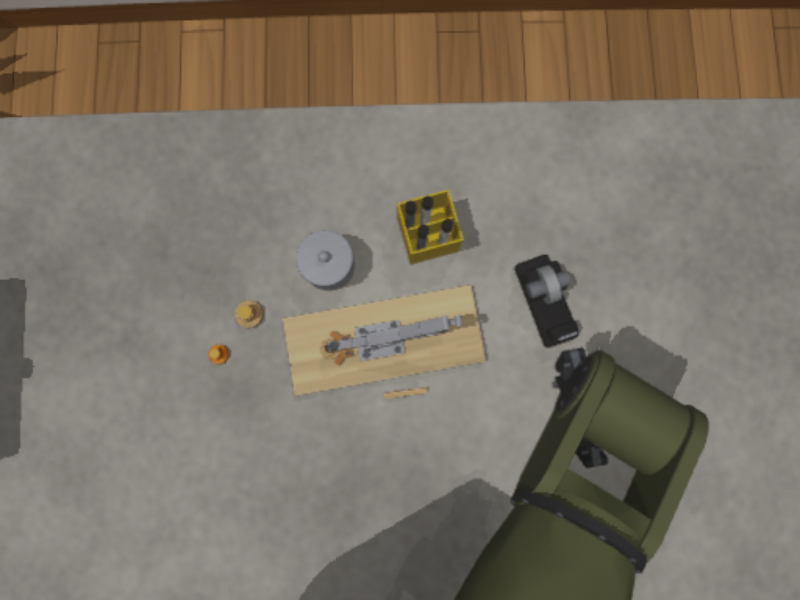

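The clamp is back at its starting open pose in both views. The knob's outline in the V is the same as before clamping, the brass is lower on the neck, and the bystanders haven't moved. Handing in.

```bash
python3 -c "
from cell import hand_in,sense
print(sense()['dq'].round(3));print(hand_in())"
```

```text
[ 0.014  0.01   0.001  0.001 -0.005 -0.   ]
the job is handed in; nothing more can be done
None
```

I carried out the whole task and handed it in at about 21 s. `hand_in` reports no verdict, so I don't know how it was judged.

- **Knob:** I centred it with a 20 N squeeze, then pushed it into the V stop with the fingers shut. The push peaked at about 11 N, and small sideways nudges seated it on both faces.
- **Clamp:** I pressed the handle down with readings up to about 12 N, until the force fell to zero as it snapped over centre. I lifted off straight away, and it stayed locked with nothing touching it.
- **Release:** I gripped the lever bar and lifted it about 22 mm until the lock tripped. I then followed the handle up, let go and moved clear.

**Last checks:** the camera views show the clamp back at its starting open pose, the knob upright in the V stop with its outline unchanged, and the bystanders where they were.

**Limits and disagreements:**
- The insert being flush was judged by eye (the brass sits lower on the neck), not measured to 1 mm.
- The knob's seat was only located to 1–2 mm by camera: its centre came out at board y of about 88 mm from its rim, 87.5 from the stop's arm tips and 86–87 from the tool position.
- My estimate of the clamp's centre plane was about 1.5 mm off in x. I corrected for this from the V stop's arm tips.

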